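Change the batch in the laser engraver

ROBOT

A 7-joint arm with a two-finger parallel gripper is mounted at the origin on the work surface. World frame = base frame: x ahead of the robot, y to its left, z up, the work surface at z = 0. Lengths are in mm, angles in rad, forces in N, time in s.
With the tool pointing down it reaches from about 425 to 950 mm from the base axis. Payload 16.7 kg.
Tool frame: the origin (TCP) lies on the centre line of the jaws, within the pads' length; the fingertips stand 17 mm ahead of it and the grasp point (between the pads) lies 2 mm behind it (manip.tcp_to_tips is the distance from the TCP to the fingertips, in mm); z points along the fingers, y is the line along which they close (so a half turn about z gives the same grasp; the last joint's range is limited). The gripper opens to 94 mm and grips with 3 to 60 N. Pads are 16 mm wide; open, the fingers measure 119 mm over their backs; the gripper's body (75 mm by 177 mm) begins 78 mm behind the grasp point.
Start: joints at [0.988, 0.426, 0.074, 1.606, -0.034, 1.111, -0.067], TCP at [283.682, -612.454, 222.467] pointing down, gripper open.
Joint ranges: [-2.85, 2.85], [-0.5, 2.14], [-1.23, 1.37], [0.21, 2.46], [-1.02, 4.16], [0.16, 2.05], [-2.73, 2.73]. Speed limits (rad/s): [1.89, 1.89, 2.39, 2.39, 3.01, 3.01, 3.01].

INTERFACE

Orientations are given as a unit quaternion [x, y, z, w].
In Python, from bench import manip, snapshot, ticket gives the robot as it stands.
- The arm moves only by the shell command python3 -m handwheel 'ROWS' [FORCE]. ROWS is JSON, a list of rows, each a list of 7 numbers: the shift along the tool's x, y, z in m, then the turn, a rotation vector about the tool's x, y, z in rad, then the opening, from 0 (shut) to 1 (fully open). In form: [[x, y, z, wx, wy, wz, claw], ...]. A call has 1 to 8 rows; each row shifts and turns the commanded pose from where the row before left it, along the tool's axes as they then stand; what a row does not reach is not made up. A row lasts 1/10 s, in which the tool goes at most 50 mm and 8.59 degrees, less where a joint would pass 70% of its speed; a pose out of reach is approached as far as the arm can. A call with a gripper value outside its range is refused whole. The fingers move at their own pace and stop on an object; FORCE is the grip in N (left out, the last holds). Time passes only in rows, so rows that do not move let the fingers close. It gives the time, the measured TCP pose, the force, the opening and the grip force at its end, in the units of the state.
- manip.get_state(): the state, without advancing time (a new reading comes with each control period).
- snapshot(name): name is "side" or "top" or "wrist"; returns a dict with "image" (400x640x3 uint8, red, green, blue), "fx", "fy", "cx", "cy" (pixels), "R" (3x3) and "t" (3): a world point X has camera coordinates R X + t; the wrist camera has in their place "T_tool_cam" (4x4, takes a point from camera to tool coordinates, whose origin is the TCP and whose axes are the flange's). Camera axes: x right, y down, z forward; pixel columns grow to the right and rows downward; lengths in mm; the calibration is good to about 2 mm. A picture is of the moment at which its call begins: read the wrist's pose just before it. There is no depth.
- ticket.close_job(): hands the job in; it is judged then, once.
The state is a dict: "time_s": time; "q": joint angles; "qd": joint speeds; "effort": joint torques, N m; "tool_pos": TCP position; "orientation": TCP orientation; "ft_force": force on the tool from outside, world axes, zero at the start; "ft_torque": the same for the moment, N m; "opening": opening from 0.0 (shut) to 1.0 (fully open); "grip_force": force on a finger pad.
Only numpy, scipy, OpenCV 4.12 (cv2) and the standard library are available. Lean on these libraries where they do the work, as an engineer would, in place of code of your own. Each camera call takes 0.05 s, during which the arm holds its last target. There are 200 camera calls.

TASK

Change the batch in the luthier's laser engraver: slide its guard window open all the way, take the finished bridges off the bed and lay them flat, side by side, on the floor of the wooden tray, then lay each of the blanks from the cork mat lengthways in its own marked station with its far end against the rear stop. Lay the straightedge on the bed across all the blanks' near ends, flush against them so that they are held square against the stop, and leave it there; then slide the guard fully shut and, only when it is shut, press the start button right down. Do not knock the laser head, and leave the tape roll, glue bottle and brush where they are.

Things in the scene. Friction and masses are not known exactly. Their poses are not given: they have to be found in the camera images.
- engraver: Desktop laser engraver, white box 520 (x) x 400 (y) x 110 mm, fixed; place and yaw vary. Origin: footprint centre at bench height; x to its rear (away from the robot), y left, z up. In this frame (mm): open work bay x -245..5, y -125..180, its bed at z 45, walls up to z 110; closed housing behind x 38, 110 high; control strip y -200..-125, with an emergency stop at x -228, top z 136.
- rear_stop (a point): Middle of the rear stop's front face at bed height (engraver x -5, y 27.5, z 45 mm): a steel bar 290 mm long across the rear of the bay, 14 high above the bed, its front face square to the engraver's x. A fixed gantry beam lies above and behind it (engraver x 5..35, z 83..105).
- guard (a joint): Opening of the guard, an amber window 270 x 325 mm in an aluminium frame, sliding level over the bay along the engraver's +x. 0 = shut (covers engraver x -250..20), 0.240 m = fully open at its end stop (x -10..260, over the housing). Underside z 116, top z 124 mm. Takes about 3 N, stays where left. Starts shut or up to 50 mm ajar.
- guard_handle (a point): Middle of the guard's handle: level steel bar 12 mm thick, 140 long along the engraver's y, on two posts 130 apart at the window's front edge; bar centre 156 mm above the bench, 26 clear above the window frame. Pinch from above, closing along the engraver's x. Engraver x -230 mm shut, +10 open; y 27.5.
- station1 (a point): Marked station 1 (left seen from the robot): black outline on the grey bed plate, 46 mm wide, reaching 152 forward from the rear stop. The point is where the centre of a blank's underside lies when its far end touches the stop: engraver x -80, y 102.5, z 45 mm. Axes as the engraver's.
- station2 (a point): Marked station 2 (middle): as station 1, at engraver y 27.5 mm.
- station3 (a point): Marked station 3 (right): as station 1, at engraver y -47.5 mm.
- laser_head: Laser head, a black box with a brass nozzle, parked fixed at the left end of the gantry beam; fills engraver x -31..3, y 129..171, z 64..115 mm. Origin: at its nozzle end (x -14, y 150, z 66). The robot must not knock it (more than about 10 N).
- start (a joint): Travel of the start button: 0 = up, 0.006 m = right down. Sprung back up; fully down takes 5 N.
- start_top (a point): Centre of the top of the start button: round, steel, 28 mm diameter, in a black housing on the control strip at engraver x -160, y -168 mm. Pressed straight down. Must not be pressed while the guard is open.
- blank1: Bridge blank: plain dark wood block 150 (x) x 40 (y) x 12 (z) mm, about 70 g, on the cork mat at the start. Origin: centre of its underside. Either end may face the stop. Two or three of blank1..3 are present; None at the start = absent.
- blank2: Bridge blank: plain dark wood block 150 (x) x 40 (y) x 12 (z) mm, about 70 g, on the cork mat at the start. Origin: centre of its underside. Either end may face the stop. Two or three of blank1..3 are present; None at the start = absent.
- blank3: Bridge blank: plain dark wood block 150 (x) x 40 (y) x 12 (z) mm, about 70 g, on the cork mat at the start. Origin: centre of its underside. Either end may face the stop. Two or three of blank1..3 are present; None at the start = absent.
- bridge1: Finished bridge, dark wood, about 50 g: middle block 76 (x) x 40 (y) x 11 (z) mm with a white saddle line and six white dots, and a wing 27 wide, 6 high at either end, 150 long overall. Grip across the 40 mm middle. Origin: centre of its underside. Starts on the bed, roughly lengthways in an outer station. One or two present; None at the start = absent.
- bridge2: Finished bridge, dark wood, about 50 g: middle block 76 (x) x 40 (y) x 11 (z) mm with a white saddle line and six white dots, and a wing 27 wide, 6 high at either end, 150 long overall. Grip across the 40 mm middle. Origin: centre of its underside. Starts on the bed, roughly lengthways in an outer station. One or two present; None at the start = absent.
- straightedge: Aluminium straightedge: base 64 wide (x), 220 long (y), 8 mm high, with a finger rib along its middle 14 wide (x), 180 long, top 30 above the underside; 250 g. Origin: centre of its underside; its long edges (x +-32) are alike. Starts on the bench near the robot. Flush against stationed blanks (near ends at engraver x -155 mm) its centre line is at engraver x -187.
- mat: Cork mat 190 (x) x 215 (y) mm, 6 thick, fixed on the bench; the blanks lie on it along its x, about 70 mm apart. Origin: centre of its underside. Mat and tray change places from run to run.
- tray: Low open wooden tray, outside 190 (x) x 210 (y) x 30 (z) mm, walls and floor 7 thick (floor top at z 7), fixed. Origin: centre of its underside. Two bridges fit side by side along the tray's y at x +-45 mm. Empty at the start.
- tape: Roll of masking tape lying flat, 84 mm across, 24 high. Bystander: leave alone. Origin: centre of its underside.
- glue: Upright glue bottle, 56 mm across, 150 high. Bystander: leave alone. Origin: centre of its underside.
- brush: Flat brush lying on the bench, 185 mm long, 50 wide, 18 high. Bystander: leave alone. Origin: on its underside, near the ferrule.
Mind the look-alikes: they are no part of the job. Leave any pink or red look-alike of the blank2 alone.

How it is judged:
By the outcome, as a careful person would: the job done as asked, in the order asked, and still so for the second after the job is handed in, with the robot touching nothing.
Of blank1, blank2, blank3 only 2 to 3 are there at a start; the rules pass over those that are not, and their reading is None.
Of bridge1, bridge2 only 1 to 2 are there at a start; the rules pass over those that are not, and their reading is None.
At some moment in a run one of straightedge, bridge1, bridge2 may be knocked a few centimetres aside while the robot is not near it.
Once in a run the grip may slacken for a moment while it holds something.
It also fails if it takes over 210 s, if anything falls off the work surface, if the arm or the gripper's body presses on something with over 40 N, if the wrist force passes 120 N, or if a joint passes its speed limit or range.

## Working session

There is one attempt and no reset: what is moved stays moved. The work goes in short steps, Python scripts to look and compute and a shell command to move; the robot and the scene stay as the last step left them, time stands still between calls to the robot, and variables do not carry over. Pictures are saved under pics/ and viewed, at most 14 in all, crops included, and the job is handed in when it is done.

```bash
ls; mkdir -p pics; python3 - <<'E'
from bench import manip,snapshot
import cv2,numpy as np
s=manip.get_state();print({k:np.round(v,3).tolist() for k,v in s.items()})
for n in("top","side"):
    d=snapshot(n);cv2.imwrite(f"pics/{n}0.png",d["image"][:,:,::-1]);print(n,d["fx"],d["cx"],d["cy"],np.round(d["R"],4).tolist(),d["t"])
d=snapshot("wrist");print(d["fx"],d["T_tool_cam"])
E
```

```text
pics
{'time_s': 0.0, 'q': [0.987, 0.427, 0.074, 1.607, -0.034, 1.111, -0.067], 'qd': [0.0, 0.0, 0.002, 0.002, -0.001, 0.001, -0.0], 'effort': [-0.001, -93.584, 3.667, -45.42, -0.049, 0.02, 0.0], 'tool_pos': [283.521, -612.133, 221.789], 'orientation': [0.977, 0.215, -0.0, -0.001], 'ft_force': [0.9, -0.994, 1.264], 'ft_torque': [0.026, 0.03, -0.004], 'grip_force': 0.0, 'opening': 1.0}
top 372.29348345808086 323.09968747693307 197.79812799772984 [[-0.0243, -0.9997, -0.01], [-0.9832, 0.0257, -0.1807], [0.1809, 0.0054, -0.9835]] [ -86.88705351  536.78760335 1152.22687093]
side 515.8660929759577 322.5338161892847 195.29660220476467 [[0.8052, -0.5929, -0.009], [-0.4008, -0.5329, -0.7452], [0.437, 0.6037, -0.6667]] [-484.85321374  234.27186002 1736.6146372 ]
358.9115320221163 [[ 9.28402884e-04 -9.62527725e-01 -2.71181703e-01  7.98717771e+01]
 [ 9.99997993e-01  4.12179560e-04  1.96055545e-03 -6.76975606e-02]
 [-1.77531342e-03 -2.71182979e-01  9.62526176e-01 -1.62934238e+02]
 [ 0.00000000e+00  0.00000000e+00  0.00000000e+00  1.00000000e+00]]
```

```bash
python3 - <<'E'
import cv2
a=cv2.imread("pics/top0.png");cv2.imwrite("pics/top0b.png",cv2.resize(a,(800,500),interpolation=cv2.INTER_CUBIC))
E
```

```text
(no output)
```

View pics/top0b.png

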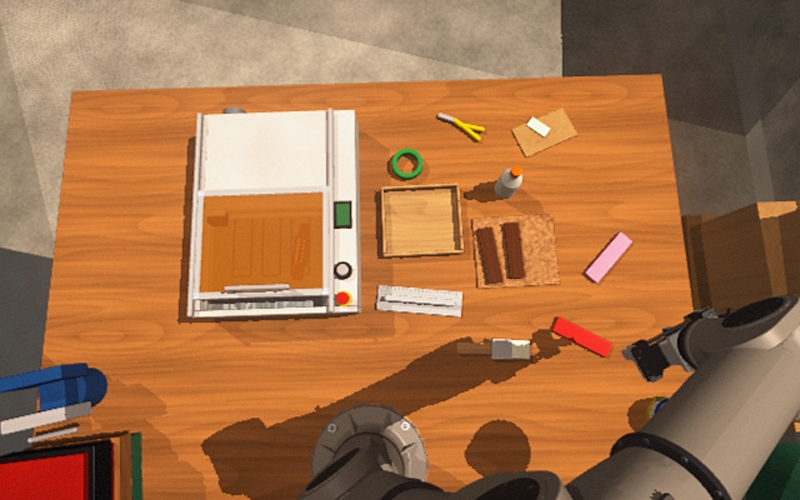

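View pics/side0.png

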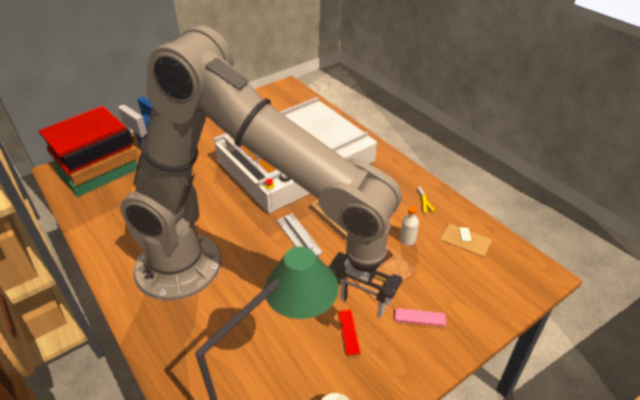

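The top view (800 px scale) shows the engraver at left with corners near (197,113), (357,110), (359,313) and (187,316), and the guard slightly ajar with its handle near (256,288). The tray is at (420,220). Two blanks are on the mat at (488,256) and (513,250), the straightedge is at (420,300), and there are red and pink decoys. I'll crop for detail.

```bash
python3 - <<'E'
import cv2
a=cv2.imread("pics/top0.png")
cv2.imwrite("pics/c1.png",cv2.resize(a[80:260,145:295],(500,600),interpolation=cv2.INTER_CUBIC))
cv2.imwrite("pics/c2.png",cv2.resize(a[130:290,290:490],(800,640),interpolation=cv2.INTER_CUBIC)[:600])
E
```

```text
(no output)
```

View pics/c1.png

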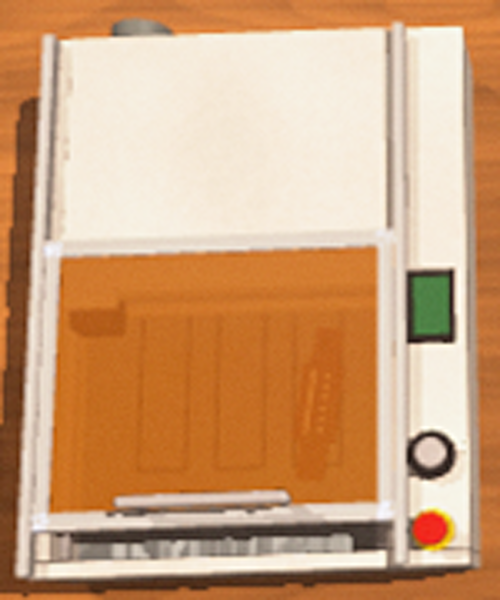

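View pics/c2.png

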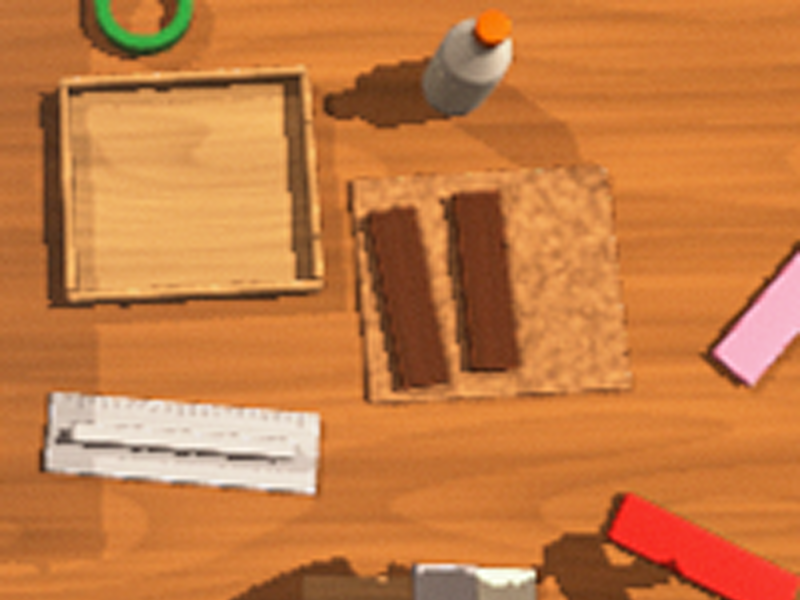

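Two blanks, one bridge (station 3), and the guard is about 20 mm ajar. In the c1 crop the handle ends are (117,502) and (289,496), the e-stop is (432,529) and the button is (432,453). In c2 the tray's outer corners are (62,82), (305,68), (322,287) and (68,303).

```bash
cat > h.py <<'E'
import numpy as np,cv2
from bench import manip,snapshot
from scipy.spatial.transform import Rotation as Rn
def campose(d,s=None):
    if "T_tool_cam" in d:
        T=np.array(d["T_tool_cam"]);Rt=Rn.from_quat(s["orientation"]).as_matrix()
        Rwc=Rt@T[:3,:3];c=Rt@T[:3,3]+np.array(s["tool_pos"]);return Rwc,c
    R=np.array(d["R"]);return R.T,-R.T@np.array(d["t"])
def unproj(d,px,z,s=None):
    R,c=campose(d,s);px=np.atleast_2d(np.array(px,float))
    v=np.c_[(px[:,0]-d["cx"])/d["fx"],(px[:,1]-d["cy"])/d["fy"],np.ones(len(px))]@R.T
    return c+v*((z-c[2])/v[:,2])[:,None]
def proj(d,X,s=None):
    R,c=campose(d,s);v=(np.atleast_2d(X)-c)@R
    return np.c_[v[:,0]/v[:,2]*d["fx"]+d["cx"],v[:,1]/v[:,2]*d["fy"]+d["cy"]]
def st():
    s=manip.get_state();R=Rn.from_quat(s["orientation"]).as_matrix()
    print("t%.2f"%s["time_s"],"tcp",np.round(s["tool_pos"],1),"xaxis yaw",round(np.degrees(np.arctan2(R[1,0],R[0,0])),2),"z",np.round(R[:,2],3),"F",np.round(s["ft_force"],1),"op",round(s["opening"],3),"g",round(s["grip_force"],1));return s
E
python3 - <<'E'
from h import *
from scipy.optimize import least_squares
s=st();print(np.round(s["q"],3))
d=snapshot("top")
A=lambda p,z:unproj(d,np.array(p)/3.3333+[145,80],z)
B=lambda p,z:unproj(d,np.array(p)/4.+[290,130],z)
P=[((260,-200,110),(463,28)),((-228,-168,136),(432,527)),((-160,-168,125),(432,453)),((-5,100,45),None)]
pts=[(np.array(e,float),A(p,e[2])[0]) for e,p in P if p]
# station outlines at bed: st1 corners (140,320)-(188,320),(137,468),(187,468); st2 (221,318),(268,316),(217,470),(265,468)
for e,p in [((-5,125.5,45),(140,320)),((-157,125.5,45),(137,468)),((-157,79.5,45),(188,468)),((-5,50.5,45),(220,318)),((-157,50.5,45),(217,470)),((-157,4.5,45),(267,467))]: pts.append((np.array(e,float),A(p,e[2])[0]))
def f(v):
    c,sn=np.cos(v[2]),np.sin(v[2])
    return np.concatenate([[v[0]+c*e[0]-sn*e[1]-w[0],v[1]+sn*e[0]+c*e[1]-w[1]] for e,w in pts])
r=least_squares(f,[650,250,0],loss="soft_l1",f_scale=3);print("engr",r.x,np.degrees(r.x[2]));print(np.round(f(r.x).reshape(-1,2),1))
h=A([(117,502),(289,496)],156);print("handle",h,h.mean(0))
print("bridge ctr",A([(319,402)],56))
t=B([(62,82),(305,68),(322,287),(68,303)],30);print("tray",t,t.mean(0))
for b in ([(369,212),(414,208),(446,383),(398,389)],[(454,196),(500,192),(519,368),(470,371)]):
    q=B(b,18);print("blank",np.round(q,1),q.mean(0),np.degrees(np.arctan2(*( (q[0]+q[1]-q[2]-q[3])[[1,0]]))))
q=B([(50,393),(320,412),(317,493),(44,471)],8);print("se",np.round(q,1),q.mean(0),np.degrees(np.arctan2(*((q[0]-q[1]+q[3]-q[2])[[1,0]]))))
q=B([(352,180),(606,167),(632,388),(370,402)],6);print("mat",np.round(q,1),q.mean(0))
E
```

```text
t0.15 tcp [ 283.5 -612.2  221.9] xaxis yaw 24.85 z [-0.     0.001 -1.   ] F [ 0.5  0.7 -0.1] op 0.996 g 0.0
[ 0.987  0.427  0.074  1.606 -0.034  1.111 -0.067]
engr [6.27140603e+02 2.15063331e+02 9.49909899e-03] 0.5442582815076965
[[ 2.9  0.2]
 [-1.2  0.7]
 [-0.3 -0.1]
 [ 1.5 -3.9]
 [-3.8 -2.1]
 [-2.1  1.2]
 [ 2.3  0. ]
 [ 0.8  0.2]
 [-0.5  2.4]]
handle [[428.91890906 315.34035699 156.        ]
 [430.35441078 165.69091469 156.        ]] [429.63665992 240.51563584 156.        ]
bridge ctr [[530.80974609 163.98703416  56.        ]]
tray [[ 700.67953044  -45.17521221   30.        ]
 [ 707.29960798 -249.26002971   30.        ]
 [ 520.66086977 -254.68616093   30.        ]
 [ 512.81211589  -47.11360539   30.        ]] [ 610.36303102 -149.05875206   30.        ]
blank [[ 584.9 -298.2   18. ]
 [ 587.3 -335.7   18. ]
 [ 440.8 -353.2   18. ]
 [ 436.9 -313.9   18. ]] [ 512.50998435 -325.26584464   18.        ] 6.433854833813534
blank [[ 596.7 -369.6   18. ]
 [ 599.1 -408.    18. ]
 [ 451.6 -413.3   18. ]
 [ 450.1 -373.3   18. ]] [ 524.37144666 -391.06740114   18.        ] 1.765962973944999
se [[ 441.9  -30.     8. ]
 [ 420.7 -250.9    8. ]
 [ 355.2 -245.3    8. ]
 [ 378.4  -24.2    8. ]] [ 399.02556338 -137.58987982    8.        ] 84.26885279942384
mat [[ 615.6 -287.2    6. ]
 [ 621.1 -501.6    6. ]
 [ 434.1 -507.7    6. ]
 [ 428.  -292.4    6. ]] [ 524.69848405 -397.24677762    6.        ]
```

```bash
cat >> h.py <<'E'
E0=np.array([627.1,215.1]);EY=np.radians(0.54)
def eng(x,y):
    c,s=np.cos(EY),np.sin(EY);return E0+[c*x-s*y,s*x+c*y]
def go(*tg,s=None):
    """targets (x,y,z[,yaw deg]) in mm: prints the tool-axes shift in m, then the turn (rad, rows)"""
    s=s or manip.get_state();R=Rn.from_quat(s["orientation"]).as_matrix();p=np.array(s["tool_pos"])
    for t in tg:
        d=R.T@(np.array(t[:3])-p)/1000;n=int(np.ceil(np.linalg.norm(d)/.048));p=np.array(t[:3],float)
        o="shift %s  rows %d each %s"%(np.round(d,4),n,np.round(d/max(n,1),4))
        if len(t)>3:
            a=np.radians(t[3]);T=np.array([[np.cos(a),np.sin(a),0],[np.sin(a),-np.cos(a),0],[0,0,-1]])
            w=Rn.from_matrix(R.T@T).as_rotvec();m=int(np.ceil(np.linalg.norm(w)/.145));o+="  turn %s rows %d each %s"%(np.round(w,4),m,np.round(w/max(m,1),4));R=T
        print(o)
E
python3 - <<'E'
from h import *
st();h=[429.6,240.5];go((560,-200,300,90.54),(h[0],h[1],230),(h[0],h[1],154))
E
```

```text
t0.20 tcp [ 283.6 -612.3  222.1] xaxis yaw 24.85 z [-0.     0.001 -1.   ] F [ 0.5  0.7 -0.9] op 1.001 g 0.0
shift [ 0.4241 -0.258  -0.0778]  rows 11 each [ 0.0386 -0.0235 -0.0071]  turn [-7.0000e-04 -4.0000e-04 -1.1465e+00] rows 8 each [-1.000e-04 -0.000e+00 -1.433e-01]
shift [ 0.4417 -0.1262  0.07  ]  rows 10 each [ 0.0442 -0.0126  0.007 ]
shift [0.    0.    0.076]  rows 2 each [0.    0.    0.038]
```

```bash
python3 -m handwheel '[[0.0386,-0.0235,-0.0071,0,0,0,1],[0.0386,-0.0235,-0.0071,0,0,0,1],[0.0386,-0.0235,-0.0071,0,0,0,1],[0.0386,-0.0235,-0.0071,0,0,0,1],[0.0386,-0.0235,-0.0071,0,0,0,1],[0.0386,-0.0235,-0.0071,0,0,0,1],[0.0386,-0.0235,-0.0071,0,0,0,1],[0.0386,-0.0235,-0.0071,0,0,0,1]]'
python3 -m handwheel '[[0.0386,-0.0235,-0.0071,0,0,0,1],[0.0386,-0.0235,-0.0071,0,0,0,1],[0.0386,-0.0235,-0.0071,0,0,0,1],[0,0,0,0,0,0,1]]'
python3 -m handwheel '[[0,0,0,0,0,-0.1433,0.6],[0,0,0,0,0,-0.1433,0.6],[0,0,0,0,0,-0.1433,0.6],[0,0,0,0,0,-0.1433,0.6],[0,0,0,0,0,-0.1433,0.6],[0,0,0,0,0,-0.1433,0.6],[0,0,0,0,0,-0.1433,0.6],[0,0,0,0,0,-0.1433,0.6]]'
python3 -c "
from h import *
st();h=[429.6,240.5];go((h[0],h[1],230,90.54),(h[0],h[1],154))"
```

```text
time_s: 1.0
tool_pos: [485.5, -310.4, 279.7]
orientation: [0.977, 0.215, 0.0, 0.0]
ft_force: [1.4, 0.1, 0.8]
opening: 1.001
grip_force: 0.0
time_s: 1.4
tool_pos: [563.6, -193.1, 301.3]
orientation: [0.976, 0.219, 0.001, -0.001]
ft_force: [0.1, -0.2, -0.4]
opening: 1.0
grip_force: 0.0
time_s: 2.2
tool_pos: [560.0, -199.9, 300.4]
orientation: [0.702, 0.712, -0.0, -0.0]
ft_force: [0.0, 1.0, -0.0]
opening: 0.597
grip_force: 0.0
t2.20 tcp [ 560.  -199.9  300.4] xaxis yaw 90.86 z [-0.  0. -1.] F [ 0.  1. -0.] op 0.597 g 0.0
shift [ 0.4423 -0.1237  0.0704]  rows 10 each [ 0.0442 -0.0124  0.007 ]  turn [-0.0004 -0.      0.0055] rows 1 each [-0.0004 -0.      0.0055]
shift [0.    0.    0.076]  rows 2 each [0.    0.    0.038]
```

```bash
python3 -m handwheel '[[0.0442,-0.0124,0.007,0,0,0,0.6],[0.0442,-0.0124,0.007,0,0,0,0.6],[0.0442,-0.0124,0.007,0,0,0,0.6],[0.0442,-0.0124,0.007,0,0,0,0.6],[0.0442,-0.0124,0.007,0,0,0,0.6],[0.0442,-0.0124,0.007,0,0,0,0.6],[0.0442,-0.0124,0.007,0,0,0,0.6],[0.0442,-0.0124,0.007,0,0,0,0.6]]'
python3 -m handwheel '[[0.0442,-0.0124,0.007,0,0,0,0.6],[0.0442,-0.0124,0.007,0,0,0,0.6],[0,0,0,0,0,0,0.6],[0,0,0,0,0,0,0.6]]'
python3 -c "
from h import *
s=st();d=snapshot('wrist');cv2.imwrite('pics/w1.png',d['image'][:,:,::-1]);h=[429.6,240.5];go((h[0],h[1],154,90.54))
print(proj(d,[[*s['tool_pos'][:2],156]],s))"
```

```text
time_s: 3.0
tool_pos: [457.0, 154.3, 244.4]
orientation: [0.704, 0.71, 0.0, 0.0]
ft_force: [0.7, 0.4, -0.9]
opening: 0.6
grip_force: 0.0
time_s: 3.4
tool_pos: [431.8, 241.8, 230.3]
orientation: [0.703, 0.711, -0.0, -0.0]
ft_force: [-0.0, -1.0, -0.7]
opening: 0.598
grip_force: 0.0
t3.40 tcp [431.8 241.8 230.3] xaxis yaw 90.65 z [-0.001 -0.    -1.   ] F [-0.  -1.  -0.7] op 0.598 g 0.0
shift [-0.0002 -0.0027  0.0764]  rows 2 each [-0.0001 -0.0014  0.0382]  turn [-0.0003  0.0004 -0.0001] rows 1 each [-0.0003  0.0004 -0.0001]
[[313.09708801 213.46590239]]
```

View pics/w1.png

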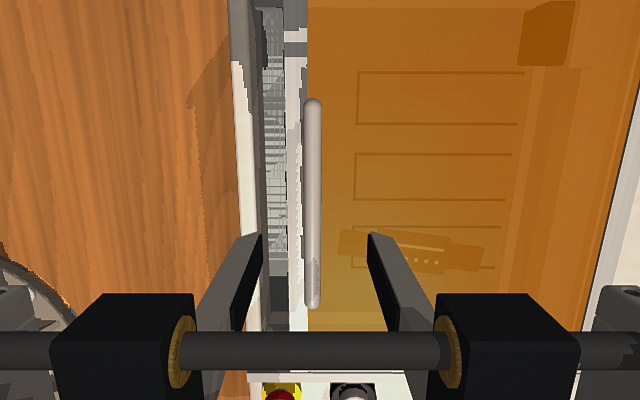

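The wrist view shows the handle bar at column 313, centred between the jaws, with ends at rows 98 and 308. The bridge is visible, skewed, in station 3. Pinching it now.

```bash
python3 -m handwheel '[[0,0,0.038,0,0,0,0.6],[0,0,0.038,0,0,0,0.6],[0,0,0,0,0,0,0.05],[0,0,0,0,0,0,0.05],[0,0,0,0,0,0,0.05],[0,0,0,0,0,0,0.05],[0,0,0,0,0,0,0.05]]' 30
python3 -m handwheel '[[0,0.022,0,0,0,0,0.05],[0,0.022,0,0,0,0,0.05],[0,0.022,0,0,0,0,0.05],[0,0.022,0,0,0,0,0.05],[0,0.022,0,0,0,0,0.05],[0,0.022,0,0,0,0,0.05],[0,0.022,0,0,0,0,0.05],[0,0.022,0,0,0,0,0.05]]'
python3 -m handwheel '[[0,0.016,0,0,0,0,0.05],[0,0.005,0,0,0,0,0.05],[0,0.004,0,0,0,0,0.05],[0,0.004,0,0,0,0,0.05],[0,0,0,0,0,0,0.05]]'
```

```text
time_s: 4.15
tool_pos: [432.9, 241.5, 155.8]
orientation: [0.704, 0.71, 0.001, 0.0]
ft_force: [-0.4, -0.7, -0.2]
opening: 0.214
grip_force: 0.0
time_s: 4.95
tool_pos: [608.8, 243.1, 155.4]
orientation: [0.704, 0.71, -0.0, -0.0]
ft_force: [-4.3, -0.6, 6.3]
opening: 0.12
grip_force: 30.0
time_s: 5.45
tool_pos: [637.9, 243.3, 155.4]
orientation: [0.704, 0.71, 0.001, 0.0]
ft_force: [1.9, -0.0, 4.2]
opening: 0.118
grip_force: 30.0
```

```bash
python3 -m handwheel '[[0,0.002,0,0,0,0,0.05],[0,0.002,0,0,0,0,0.05],[0,0.002,0,0,0,0,0.05],[0,0.0,0,0,0,0,0.05],[0,0,0,0,0,0,0.05]]'
```

```text
time_s: 5.95
tool_pos: [638.6, 243.5, 155.2]
orientation: [0.703, 0.711, -0.003, -0.002]
ft_force: [-32.6, -8.6, 26.6]
opening: 0.117
grip_force: 30.0
```

```bash
python3 -m handwheel '[[0,-0.002,0,0,0,0,0.05],[0,0,0,0,0,0,0.5],[0,0,0,0,0,0,0.6],[0,0,0,0,0,0,0.6],[0,0,-0.04,0,0,0,0.6],[0,0,-0.048,0,0,0,0.6],[0,0,-0.048,0,0,0,0.6],[0,0,-0.03,0,0,0,0.6]]'
python3 -m handwheel '[[-0.012,-0.015,0,0,0,-0.1428,0.64],[-0.012,-0.015,0,0,0,-0.1428,0.64],[-0.012,-0.015,0,0,0,-0.1428,0.64],[-0.012,-0.015,0,0,0,-0.1428,0.64],[0,0,0,0,0,-0.1428,0.64],[0,0,0,0,0,-0.1428,0.64],[0,0,0,0,0,-0.1428,0.64],[0,0,0,0,0,-0.1428,0.64]]'
python3 -m handwheel '[[0.015,0,0,0,0,-0.1428,0.64],[0.015,0,0,0,0,-0.1428,0.64],[0.015,0,0,0,0,-0.1428,0.64],[0,0,0,0,0,0,0.64]]'
python3 -c "
from h import *
s=st();d=snapshot('wrist');cv2.imwrite('pics/w2.png',d['image'][:,:,::-1]);print(np.round(s['q'],2));import pickle;pickle.dump((s,d),open('w2.pkl','wb'))"
```

```text
time_s: 6.75
tool_pos: [641.8, 243.8, 324.6]
orientation: [0.704, 0.71, 0.002, 0.001]
ft_force: [-1.3, 0.2, -0.7]
opening: 0.597
grip_force: 0.0
time_s: 7.55
tool_pos: [594.1, 183.8, 320.7]
orientation: [0.205, 0.979, 0.0, 0.0]
ft_force: [0.0, -0.9, -0.0]
opening: 0.637
grip_force: 0.0
time_s: 7.95
tool_pos: [549.8, 196.7, 320.9]
orientation: [-0.007, 1.0, -0.0, 0.0]
ft_force: [0.0, -0.2, 0.8]
opening: 0.644
grip_force: 0.0
t7.95 tcp [549.8 196.7 320.9] xaxis yaw -179.21 z [ 0. -0. -1.] F [ 0.  -0.2  0.8] op 0.644 g 0.0
[ 0.26  0.32 -0.9   1.65  0.26  1.3   0.91]
```

View pics/w2.png

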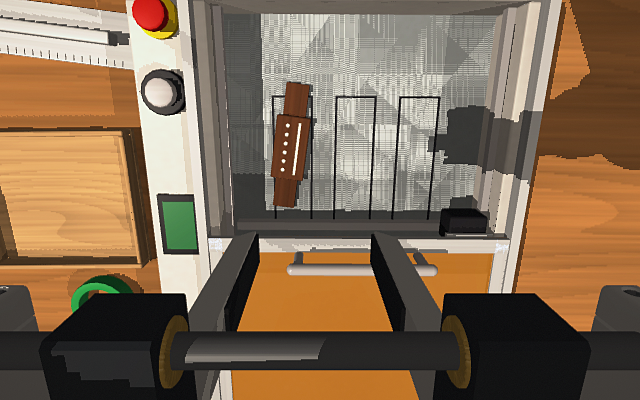

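The guard is fully open, with the bed and stations clear. Station near corners: st3 (273,97)/(312,97), st2 (337,97)/(377,97), st1 (401,97)/(439,97). The lines meet the stop near row 219. The bridge centre is about (290,146), with ends at (298,83) and (285,206). Next I'll enlarge for precise pixels.

```bash
python3 - <<'E'
import cv2
a=cv2.imread("pics/w2.png")
cv2.imwrite("pics/c3.png",cv2.resize(a[75:245,255:455],(700,595),interpolation=cv2.INTER_CUBIC))
E
```

```text
(no output)
```

View pics/c3.png

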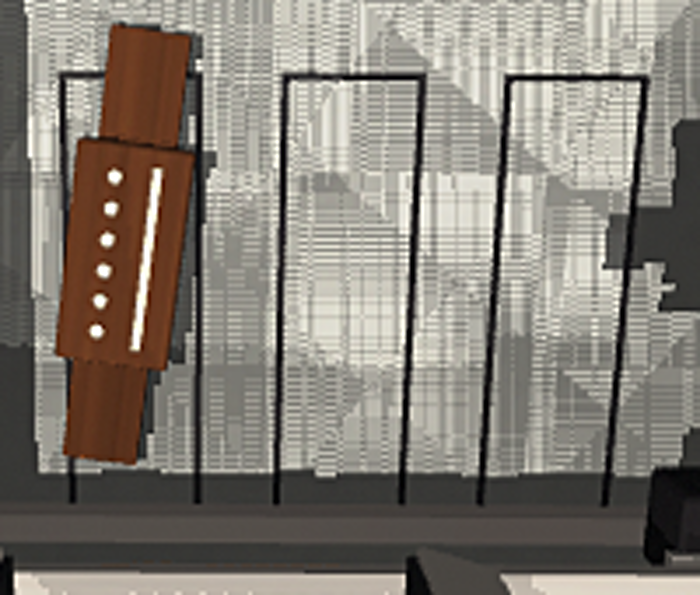

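c3 crop (3.5x): outline near corners (62,75), (198,76), (285,76), (424,76), (508,77) and (646,79). The stop-end points lie along row 503. Bridge block corners are (79,138), (194,152), (165,370) and (56,354).

```bash
python3 - <<'E'
from h import *
import pickle
from scipy.optimize import least_squares
s,d=pickle.load(open('w2.pkl','rb'))
A=lambda p,z:unproj(d,np.array(p)/3.5+[255,75],z,s)
ys=[-70.5,-24.5,4.5,50.5,79.5,125.5]
px=list(zip([62,198,285,424,508,646],[75,76,76,76,77,79]))+list(zip([72,197,277,402,480,606],[503,503,503,503,505,506]))
e=np.array([(-156.5,y) for y in ys]+[(-5,y) for y in ys]);w=A(px,45)[:,:2]
f=lambda v:(np.c_[v[0]+np.cos(v[2])*e[:,0]-np.sin(v[2])*e[:,1],v[1]+np.sin(v[2])*e[:,0]+np.cos(v[2])*e[:,1]]-w).ravel()
r=least_squares(f,[627,215,0]);print(r.x,np.degrees(r.x[2]));print(np.round(f(r.x).reshape(-1,2),1).tolist())
q=A([(79,138),(194,152),(165,370),(56,354)],56);print(np.round(q,1),q.mean(0));v=(q[3]+q[2]-q[0]-q[1]);yb=np.degrees(np.arctan2(v[1],v[0]));print("yaw",yb,np.linalg.norm(v)/2)
c=q.mean(0);go((c[0],c[1],150,180+yb),(c[0],c[1],52))
E
```

```text
[6.29912574e+02 2.18420421e+02 9.90162439e-03] 0.5673212881562034
[[0.3, 0.2], [0.2, 0.5], [0.4, 0.2], [0.6, -0.6], [0.4, 0.2], [-0.0, -0.3], [-0.5, 0.6], [-0.3, 0.4], [-0.1, -0.1], [0.1, -0.3], [-0.5, -0.2], [-0.6, -0.7]]
[[493.8 152.7  56. ]
 [497.8 191.   56. ]
 [572.6 181.7  56. ]
 [567.4 143.7  56. ]] [532.90635277 167.26878653  56.        ]
yaw -7.014454410988361 74.7338856129231
shift [ 0.0183 -0.0286  0.1709]  rows 4 each [ 0.0046 -0.0072  0.0427]  turn [-1.000e-04  6.000e-04  1.295e-01] rows 1 each [-1.000e-04  6.000e-04  1.295e-01]
shift [0.    0.    0.098]  rows 3 each [0.     0.     0.0327]
```

```bash
sed -i 's/^E0=.*/E0=np.array([628.6,217.4]);EY=np.radians(0.56)/' h.py
python3 -m handwheel '[[0.0048,-0.0070,0.0427,0,0,0.065,0.64],[0.0048,-0.0070,0.0427,0,0,0.065,0.64],[0.0048,-0.0070,0.0427,0,0,0,0.64],[0.0048,-0.0070,0.0427,0,0,0,0.64],[0,0,0,0,0,0,0.64]]'
python3 -c "
from h import *
s=st();go((531.7,166.5,64,173))"
```

```text
time_s: 8.5
tool_pos: [527.6, 167.3, 145.3]
orientation: [0.063, 0.998, -0.001, -0.003]
ft_force: [-0.0, -0.7, -0.1]
opening: 0.64
grip_force: 0.0
t8.50 tcp [527.6 167.3 145.3] xaxis yaw 172.82 z [-0.007 -0.002 -1.   ] F [-0.  -0.7 -0.1] op 0.64 g 0.0
shift [-0.0047 -0.      0.0813]  rows 2 each [-0.0024 -0.      0.0406]  turn [-0.0032 -0.0068 -0.0032] rows 1 each [-0.0032 -0.0068 -0.0032]
```

```bash
python3 -m handwheel '[[-0.002,0,0.038,0,0,0,0.64],[-0.001,0,0.030,0,0,0,0.64],[0,0,0.008,0,0,0,0.64],[0,0,0.003,0,0,0,0.64],[0,0,0,0,0,0,0.64]]'
python3 -m handwheel '[[0,0,0,0,0,0,0.3],[0,0,0,0,0,0,0.3],[0,0,0,0,0,0,0.3],[0,0,0,0,0,0,0.3]]' 25; python3 -c "
from h import *
s=st()"
```

```text
time_s: 9.0
tool_pos: [533.9, 169.9, 72.4]
orientation: [0.061, 0.998, 0.0, 0.001]
ft_force: [0.0, 0.1, 0.0]
opening: 0.642
grip_force: 0.0
time_s: 9.4
tool_pos: [533.2, 169.3, 71.6]
orientation: [0.06, 0.998, 0.0, 0.001]
ft_force: [-1.4, -1.1, 7.4]
opening: 0.412
grip_force: 25.0
t9.40 tcp [533.2 169.3  71.6] xaxis yaw 173.07 z [ 0.001  0.    -1.   ] F [-1.4 -1.1  7.4] op 0.412 g 25.0
```

The grip is too shallow because the rows were clipped, so I'll reopen and go lower.

```bash
python3 -m handwheel '[[0,0,0,0,0,0,0.64],[0,0,0,0,0,0,0.64],[0,0,0.004,0,0,0,0.64],[0,0,0.003,0,0,0,0.64],[0,0,0,0,0,0,0.64]]'
python3 -m handwheel '[[0,0,0,0,0,0,0.3],[0,0,0,0,0,0,0.3],[0,0,0,0,0,0,0.3],[0,0,0,0,0,0,0.3],[0,0,0,0,0,0,0.3]]' 25; python3 -c "
from h import *
s=st();T=[610,-149]
go((s['tool_pos'][0],s['tool_pos'][1],200,0+181.0),(610,-140,200),(610,-140,30))"
```

```text
time_s: 9.9
tool_pos: [532.4, 169.2, 63.2]
orientation: [0.06, 0.998, -0.0, -0.0]
ft_force: [0.5, -0.4, 0.4]
opening: 0.641
grip_force: 0.0
time_s: 10.4
tool_pos: [532.8, 169.3, 63.9]
orientation: [0.06, 0.998, 0.0, 0.0]
ft_force: [-0.5, 0.0, 0.4]
opening: 0.424
grip_force: 25.0
t10.40 tcp [532.8 169.3  63.9] xaxis yaw 173.09 z [ 0.  0. -1.] F [-0.5  0.   0.4] op 0.424 g 25.0
shift [-0.      0.     -0.1361]  rows 3 each [-0.      0.     -0.0454]  turn [ 1.000e-04  2.000e-04 -1.381e-01] rows 1 each [ 1.000e-04  2.000e-04 -1.381e-01]
shift [-0.0718 -0.3106  0.    ]  rows 7 each [-0.0103 -0.0444  0.    ]
shift [0.   0.   0.17]  rows 4 each [0.     0.     0.0425]
```

```bash
python3 -m handwheel '[[0,0,-0.02,0,0,0,0.3],[0,0,-0.04,0,0,0,0.3],[0,0,-0.045,0,0,0,0.3],[0,0,-0.04,0,0,0,0.3],[0,0,0,0,0,0,0.3]]'
python3 -m handwheel '[[-0.0145,-0.044,0,0,0,0,0.3],[-0.0145,-0.044,0,0,0,0,0.3],[-0.0145,-0.044,0,0,0,0,0.3],[-0.0145,-0.044,0,0,0,0,0.3],[-0.0145,-0.044,0,0,0,0,0.3],[-0.0145,-0.044,0,0,0,0,0.3],[-0.0145,-0.044,0,0,0,0,0.3],[0,0,0,0,0,0,0.3]]'
python3 -m handwheel '[[0,0,0,0,0,0.142,0.3],[0,0,0,0,0,0.142,0.3],[0,0,0,0,0,0.142,0.3],[0,0,0,0,0,0.142,0.3],[0,0,0,0,0,0.142,0.3],[0,0,0,0,0,0.142,0.3],[0,0,0,0,0,0.142,0.3],[0,0,0,0,0,0.142,0.3]]'
python3 -m handwheel '[[0,0,0,0,0,0.142,0.3],[0,0,0,0,0,0.142,0.3],[0,0,0,0,0,0,0.3],[0,0,0,0,0,0,0.3]]'
python3 -c "
from h import *
s=st();go((611.5,-147,30,91.6));d=snapshot('wrist');cv2.imwrite('pics/w3.png',d['image'][:,:,::-1])"
```

```text
time_s: 10.9
tool_pos: [534.8, 170.5, 213.8]
orientation: [0.06, 0.998, 0.001, 0.003]
ft_force: [-0.4, -0.2, -0.8]
opening: 0.422
grip_force: 25.0
time_s: 11.7
tool_pos: [596.2, -156.1, 207.3]
orientation: [0.064, 0.998, -0.001, -0.001]
ft_force: [-0.8, 0.0, -1.5]
opening: 0.427
grip_force: 25.0
time_s: 12.5
tool_pos: [596.2, -148.4, 208.1]
orientation: [0.59, 0.807, -0.0, -0.0]
ft_force: [-0.1, 0.4, -0.9]
opening: 0.419
grip_force: 25.0
time_s: 12.9
tool_pos: [596.3, -148.3, 208.4]
orientation: [0.695, 0.719, -0.0, -0.0]
ft_force: [0.1, 0.3, -0.9]
opening: 0.425
grip_force: 25.0
t12.90 tcp [ 596.3 -148.3  208.4] xaxis yaw 92.0 z [-0.001 -0.    -1.   ] F [ 0.1  0.3 -0.9] op 0.425 g 25.0
shift [0.0008 0.0153 0.1784]  rows 4 each [0.0002 0.0038 0.0446]  turn [-0.0005  0.      0.007 ] rows 1 each [-0.0005  0.      0.007 ]
```

View pics/w3.png

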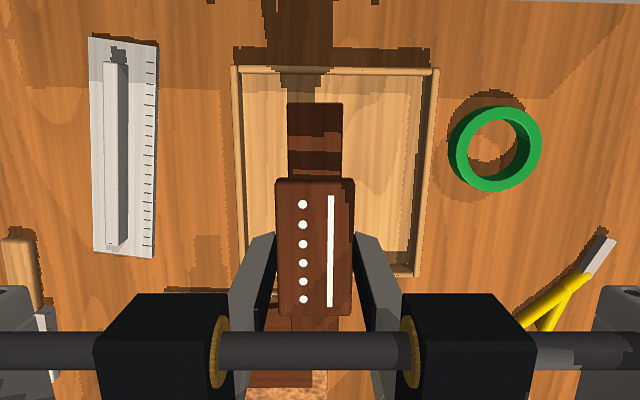

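The bridge is held straight and lined up with the tray. Lowering it to the floor.

```bash
python3 -m handwheel '[[0,0.0038,0.04,0,0,0,0.3],[0,0.0038,0.045,0,0,0,0.3],[0,0.0038,0.045,0,0,0,0.3],[0,0.0038,0.03,0,0,0,0.3],[0,0,0.012,0,0,0,0.3],[0,0,0,0,0,0,0.3],[0,0,0,0,0,0,0.3]]'
```

```text
time_s: 13.65
tool_pos: [612.3, -148.3, 38.1]
orientation: [0.696, 0.718, 0.0, 0.001]
ft_force: [0.3, -0.6, 0.3]
opening: 0.424
grip_force: 25.0
```

```bash
python3 -m handwheel '[[0,0,0.006,0,0,0,0.3],[0,0,0.005,0,0,0,0.3],[0,0,0,0,0,0,0.3],[0,0,0,0,0,0,0.6],[0,0,0,0,0,0,0.6],[0,0,0,0,0,0,0.6]]'
python3 -m handwheel '[[0,0,-0.04,0,0,0,0.6],[0,0,-0.045,0,0,0,0.6],[0,0,-0.045,0,0,0,0.6],[0,0,-0.045,0,0,0,0.6],[0,0,-0.045,0,0,0,0.6],[0,0,-0.045,0,0,0,0.6],[0,0,0,0,0,0,0.6]]'
python3 - <<'E'
from h import *
s=st()
go((515,-345,300,181))
E
```

```text
time_s: 14.25
tool_pos: [611.7, -148.2, 26.0]
orientation: [0.696, 0.718, 0.0, 0.0]
ft_force: [0.1, -0.3, -0.5]
opening: 0.591
grip_force: 0.0
time_s: 14.95
tool_pos: [613.9, -148.2, 297.4]
orientation: [0.696, 0.718, 0.002, 0.004]
ft_force: [-0.3, 0.4, 0.1]
opening: 0.6
grip_force: 0.0
t14.95 tcp [ 613.9 -148.2  297.4] xaxis yaw 91.72 z [ 0.009 -0.002 -1.   ] F [-0.3  0.4  0.1] op 0.6 g 0.0
shift [-0.1937 -0.1048 -0.0031]  rows 5 each [-0.0387 -0.021  -0.0006]  turn [ 0.0051  0.0085 -1.5582] rows 11 each [ 0.0005  0.0008 -0.1417]
```

```bash
python3 -m handwheel '[[-0.0387,-0.021,0,0,0,0,0.64],[-0.0387,-0.021,0,0,0,0,0.64],[-0.0387,-0.021,0,0,0,0,0.64],[-0.0387,-0.021,0,0,0,0,0.64],[-0.0387,-0.021,0,0,0,0,0.64],[0,0,0,0,0,-0.1417,0.64],[0,0,0,0,0,-0.1417,0.64],[0,0,0,0,0,-0.1417,0.64]]'
python3 -m handwheel '[[0,0,0,0,0,-0.1417,0.64],[0,0,0,0,0,-0.1417,0.64],[0,0,0,0,0,-0.1417,0.64],[0,0,0,0,0,-0.1417,0.64],[0,0,0,0,0,-0.1417,0.64],[0,0,0,0,0,-0.1417,0.64],[0,0,0,0,0,-0.1417,0.64],[0,0,0,0,0,-0.1417,0.64]]'
python3 -m handwheel '[[0,0,0,0,0,0,0.64]]'
python3 - <<'E'
from h import *
import pickle
s=st();print(np.round(s['q'],2));d=snapshot('wrist');cv2.imwrite('pics/w4.png',d['image'][:,:,::-1]);pickle.dump((s,d),open('w4.pkl','wb'))
d=snapshot('top');cv2.imwrite('pics/top4.png',d['image'][:,:,::-1])
E
```

```text
time_s: 15.75
tool_pos: [512.2, -345.0, 290.3]
orientation: [0.527, 0.85, 0.0, -0.0]
ft_force: [0.9, 0.1, -1.0]
opening: 0.637
grip_force: 0.0
time_s: 16.55
tool_pos: [512.4, -344.7, 290.3]
orientation: [-0.012, 1.0, 0.0, -0.0]
ft_force: [0.1, -0.4, 0.9]
opening: 0.64
grip_force: 0.0
time_s: 16.65
tool_pos: [512.4, -344.7, 290.3]
orientation: [-0.01, 1.0, 0.0, -0.0]
ft_force: [-0.5, -0.2, -0.0]
opening: 0.639
grip_force: 0.0
t16.65 tcp [ 512.4 -344.7  290.3] xaxis yaw -178.81 z [-0.     0.001 -1.   ] F [-0.5 -0.2 -0. ] op 0.639 g 0.0
[ 0.98  0.34 -0.63  1.63  0.21  1.24  1.9 ]
```

View pics/w4.png

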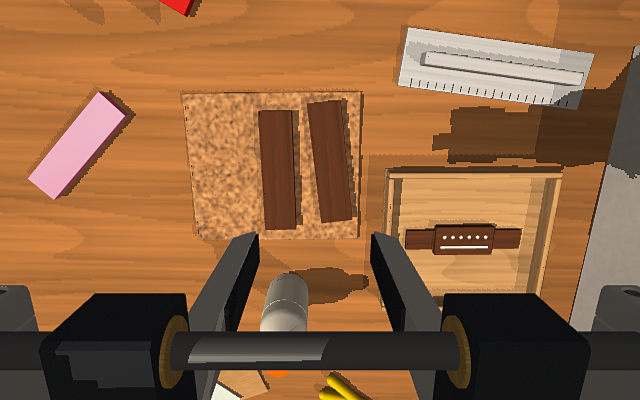

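w4 shows the bridge flat in the tray. Blank A's top corners are (259,111), (292,111), (296,228) and (266,229). Blank B's are (307,104), (341,100), (353,219) and (321,222). The straightedge is still on the bench.

```bash
python3 - <<'E'
from h import *
import pickle
s,d=pickle.load(open('w4.pkl','rb'))
for p in ([(259,111),(292,111),(296,228),(266,229)],[(307,104),(341,100),(353,219),(321,222)]):
    q=unproj(d,p,18,s);c=q.mean(0);v=q[2]+q[3]-q[0]-q[1];print(np.round(c,1),np.linalg.norm(v)/2,np.linalg.norm(q[1]+q[2]-q[0]-q[3])/2,np.degrees(np.arctan2(v[1],v[0])))
q=unproj(d,[(403,27),(594,53),(577,109),(398,85)],8,s);print(np.round(q,1),q.mean(0))
print(unproj(d,[(275,330)],0,s))
E
```

```text
[ 526.9 -389.1   18. ] 147.91954437291145 38.90434356798283 2.3055134371321926
[ 514.9 -324.7   18. ] 148.2600146629482 40.66545657634201 8.128455663171652
[[ 357.3 -247.5    8. ]
 [ 380.   -24.1    8. ]
 [ 443.2  -29.8    8. ]
 [ 420.3 -247.8    8. ]] [ 400.20038665 -137.29611787    8.        ]
[[ 7.66653648e+02 -3.97170913e+02 -5.68434189e-14]]
```

```bash
python3 - <<'E'
from h import *
go((514,-324.6,80,187.3),(514,-324.6,25))
E
```

```text
shift [-0.0019  0.0201  0.2105]  rows 5 each [-0.0004  0.004   0.0421]  turn [ 0.0003 -0.0002 -0.1139] rows 1 each [ 0.0003 -0.0002 -0.1139]
shift [0.    0.    0.055]  rows 2 each [0.     0.     0.0275]
```

```bash
python3 -m handwheel '[[0,0.004,0.04,0,0,0,0.55],[0,0.004,0.042,0,0,0,0.55],[0,0.004,0.042,0,0,0,0.55],[0,0.004,0.042,0,0,0,0.55],[0,0.004,0.042,0,0,0,0.55],[0,0,0,0,0,-0.114,0.55],[0,0,0,0,0,0,0.55]]'
python3 -c "
from h import *
st();go((514,-324.6,25,187.3))"
```

```text
time_s: 17.45
tool_pos: [511.7, -324.2, 81.5]
orientation: [-0.066, 0.998, 0.001, -0.001]
ft_force: [-0.5, 0.8, 0.6]
opening: 0.55
grip_force: 0.0
t17.45 tcp [ 511.7 -324.2   81.5] xaxis yaw -172.47 z [-0.002  0.001 -1.   ] F [-0.5  0.8  0.6] op 0.55 g 0.0
shift [-0.0023 -0.0008  0.0565]  rows 2 each [-0.0012 -0.0004  0.0283]  turn [ 0.0017 -0.0015  0.004 ] rows 1 each [ 0.0017 -0.0015  0.004 ]
```

```bash
python3 -m handwheel '[[-0.001,0,0.026,0,0,0,0.55],[-0.001,0,0.02,0,0,0,0.55],[0,0,0.010,0,0,0,0.55],[0,0,0,0,0,0,0.55],[0,0,0,0,0,0,0.3],[0,0,0,0,0,0,0.3],[0,0,0,0,0,0,0.3]]' 30
python3 -m handwheel '[[0,0,0,0,0,0,0.3],[0,0,0,0,0,0,0.3]]'
python3 -c "
from h import *
s=st();p=s['tool_pos'];go((p[0],p[1],200),(580,-80,200),(*eng(-92,-47.5),200,180.56),(*eng(-92,-47.5),68))"
```

```text
time_s: 18.15
tool_pos: [514.8, -324.9, 28.0]
orientation: [-0.066, 0.998, -0.001, 0.001]
ft_force: [-0.8, 1.0, 7.9]
opening: 0.422
grip_force: 30.0
time_s: 18.35
tool_pos: [514.8, -324.9, 28.0]
orientation: [-0.066, 0.998, -0.001, 0.001]
ft_force: [-1.8, 1.1, 8.2]
opening: 0.423
grip_force: 30.0
t18.35 tcp [ 514.8 -324.9   28. ] xaxis yaw -172.47 z [ 0.001 -0.001 -1.   ] F [-1.8  1.1  8.2] op 0.423 g 30.0
shift [-0.0002 -0.0002 -0.172 ]  rows 4 each [-0.0001 -0.     -0.043 ]
shift [-9.670e-02  2.343e-01 -1.000e-04]  rows 6 each [-0.0161  0.039  -0.    ]
shift [ 0.0099  0.2525 -0.0003]  rows 6 each [ 0.0017  0.0421 -0.    ]  turn [-0.001   0.0013  0.1216] rows 1 each [-0.001   0.0013  0.1216]
shift [0.    0.    0.132]  rows 3 each [0.    0.    0.044]
```

```bash
python3 -m handwheel '[[0,0,-0.02,0,0,0,0.3],[0,0,-0.045,0,0,0,0.3],[0,0,-0.05,0,0,0,0.3],[0,0,-0.05,0,0,0,0.3],[0,0,-0.03,0,0,0,0.3],[0,0,0,0,0,0,0.3]]'
python3 -m handwheel '[[-0.0161,0.039,0,0,0,0,0.3],[-0.0161,0.039,0,0,0,0,0.3],[-0.0161,0.039,0,0,0,0,0.3],[-0.0161,0.039,0,0,0,0,0.3],[-0.0161,0.039,0,0,0,0,0.3],[-0.0161,0.039,0,0,0,0,0.3]]'
python3 -m handwheel '[[0.0017,0.0421,0,0,0,0,0.3],[0.0017,0.0421,0,0,0,0,0.3],[0.0017,0.0421,0,0,0,0,0.3],[0.0017,0.0421,0,0,0,0,0.3],[0.0017,0.0421,0,0,0,0,0.3],[0.0017,0.0421,0,0,0,0,0.3],[0,0,0,0,0,0.1216,0.3],[0,0,0,0,0,0,0.3]]'
python3 -c "
from h import *
import pickle
s=st();go((*eng(-90,-47.5),67.5,180.56));d=snapshot('wrist');cv2.imwrite('pics/w5.png',d['image'][:,:,::-1]);pickle.dump((s,d),open('w5.pkl','wb'))"
```

```text
time_s: 18.95
tool_pos: [516.0, -325.4, 227.0]
orientation: [-0.066, 0.998, -0.002, 0.003]
ft_force: [-1.0, -1.0, -1.3]
opening: 0.416
grip_force: 30.0
time_s: 19.55
tool_pos: [578.9, -78.3, 221.2]
orientation: [-0.066, 0.998, -0.0, -0.0]
ft_force: [0.6, 0.0, -1.4]
opening: 0.418
grip_force: 30.0
time_s: 20.35
tool_pos: [535.1, 170.1, 221.3]
orientation: [-0.005, 1.0, -0.0, -0.0]
ft_force: [-0.2, -1.0, -1.5]
opening: 0.422
grip_force: 30.0
t20.35 tcp [535.1 170.1 221.3] xaxis yaw -179.43 z [-0.001 -0.    -1.   ] F [-0.2 -1.  -1.5] op 0.422 g 30.0
shift [-0.0041 -0.0011  0.1538]  rows 4 each [-0.001  -0.0003  0.0384]  turn [-0.0002 -0.0006  0.0002] rows 1 each [-0.0002 -0.0006  0.0002]
```

View pics/w5.png

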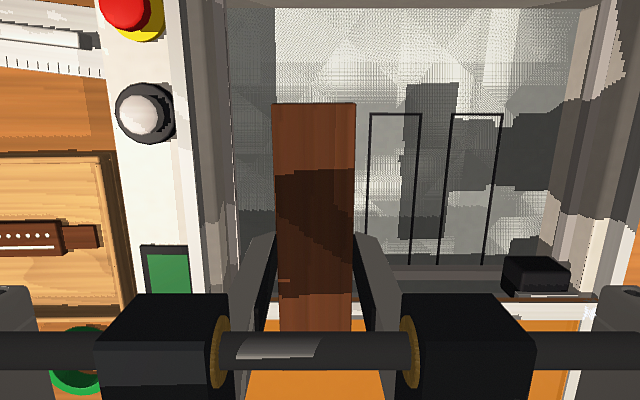

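The blank is held squarely, with its near end at row 103, columns 273–356. Lowering it into station 3.

```bash
python3 -c "
from h import *
import pickle
s,d=pickle.load(open('w5.pkl','rb'));print(unproj(d,[(273,103),(356,103)],211,s))"
python3 -m handwheel '[[-0.001,0,0.04,0,0,0,0.3],[-0.001,0,0.045,0,0,0,0.3],[-0.001,0,0.035,0,0,0,0.3],[-0.001,-0.001,0.022,0,0,0,0.3],[0,0,0.005,0,0,0,0.3],[0,0,0,0,0,0,0.3]]'
python3 -c "
from h import *
s=st();go((*eng(-90,-47.5),67.5,180.56))"
```

```text
[[460.4437939  150.14559245 211.        ]
 [460.01900756 188.92336364 211.        ]]
time_s: 21.0
tool_pos: [539.7, 167.4, 74.5]
orientation: [-0.006, 1.0, -0.0, -0.001]
ft_force: [1.0, -0.0, -1.1]
opening: 0.42
grip_force: 30.0
t21.00 tcp [539.7 167.4  74.5] xaxis yaw -179.37 z [-0.001 -0.    -1.   ] F [ 1.  -0.  -1.1] op 0.42 g 30.0
shift [0.0006 0.0016 0.007 ]  rows 1 each [0.0006 0.0016 0.007 ]  turn [-0.0001 -0.0012  0.0013] rows 1 each [-0.0001 -0.0012  0.0013]
```

```bash
python3 -m handwheel '[[0,0.0015,0.004,0,0,0,0.3],[0,0,0.003,0,0,0,0.3],[0,0,0,0,0,0,0.3],[-0.003,0,0,0,0,0,0.3],[-0.003,0,0,0,0,0,0.3],[0,0,0,0,0,0,0.3]]'
python3 -m handwheel '[[-0.002,0,0,0,0,0,0.3],[-0.001,0,0,0,0,0,0.3],[0,0,0,0,0,0,0.3]]'
```

```text
time_s: 21.6
tool_pos: [546.4, 169.9, 68.0]
orientation: [-0.005, 1.0, 0.0, 0.0]
ft_force: [0.2, 0.5, -0.7]
opening: 0.423
grip_force: 30.0
time_s: 21.9
tool_pos: [548.9, 169.9, 67.8]
orientation: [-0.005, 1.0, 0.0, -0.0]
ft_force: [0.0, 0.2, -1.8]
opening: 0.421
grip_force: 30.0
```

```bash
python3 -m handwheel '[[-0.001,0,0,0,0,0,0.3],[-0.001,0,0,0,0,0,0.3],[0,0,0,0,0,0,0.3]]'
python3 -m handwheel '[[-0.001,0,0,0,0,0,0.3],[-0.001,0,0,0,0,0,0.3],[0,0,0,0,0,0,0.3]]'
```

```text
time_s: 22.2
tool_pos: [549.7, 169.9, 67.4]
orientation: [-0.005, 1.0, -0.0, -0.001]
ft_force: [-5.4, 1.0, -0.1]
opening: 0.421
grip_force: 30.0
time_s: 22.5
tool_pos: [549.9, 170.0, 67.3]
orientation: [-0.006, 1.0, -0.001, -0.002]
ft_force: [-17.6, 0.3, 8.3]
opening: 0.422
grip_force: 30.0
```

Contact with the stop is made. Easing off, lowering, and releasing.

```bash
python3 -m handwheel '[[0.0015,0,0.0005,0,0,0,0.3],[0,0,0,0,0,0,0.3],[0,0,0,0,0,0,0.55],[0,0,0,0,0,0,0.55],[0,0,0,0,0,0,0.55],[0,0,-0.03,0,0,0,0.55],[0,0,-0.048,0,0,0,0.55],[0,0,-0.048,0,0,0,0.55]]'
python3 -m handwheel '[[0,0,-0.048,0,0,0,0.55],[0,0,-0.03,0,0,0,0.55],[0,0,0,0,0,0,0.55]]'
python3 -c "
from h import *
st();go((580,-80,220,182.2),(526.3,-389,220))
d=snapshot('wrist');cv2.imwrite('pics/w6.png',d['image'][:,:,::-1])"
```

```text
time_s: 23.3
tool_pos: [550.8, 169.8, 194.5]
orientation: [-0.005, 1.0, 0.0, -0.001]
ft_force: [1.4, -0.4, 0.3]
opening: 0.552
grip_force: 0.0
time_s: 23.6
tool_pos: [553.0, 170.8, 275.8]
orientation: [-0.005, 1.0, 0.001, 0.003]
ft_force: [0.4, 0.1, -0.6]
opening: 0.55
grip_force: 0.0
t23.60 tcp [553.  170.8 275.8] xaxis yaw -179.42 z [ 0.007  0.001 -1.   ] F [ 0.4  0.1 -0.6] op 0.55 g 0.0
shift [-0.0241 -0.2511  0.0556]  rows 6 each [-0.004  -0.0418  0.0093]  turn [ 0.0012  0.0065 -0.0283] rows 1 each [ 0.0012  0.0065 -0.0283]
shift [ 0.0655 -0.3067  0.    ]  rows 7 each [ 0.0094 -0.0438  0.    ]
```

View pics/w6.png

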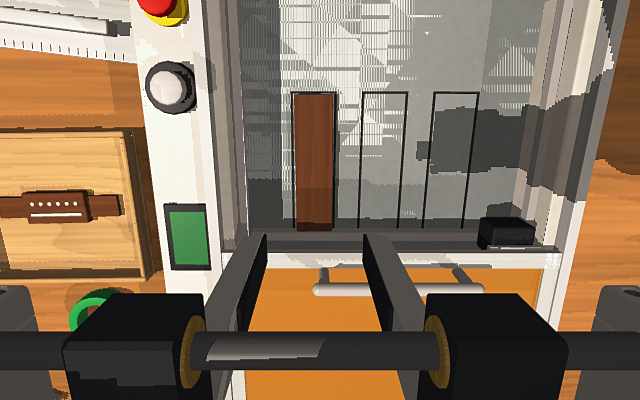

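The first blank sits centred in station 3 against the stop. Going for blank A.

```bash
python3 -m handwheel '[[-0.004,-0.0418,0.0,0,0,0,0.6],[-0.004,-0.0418,0,0,0,0,0.6],[-0.004,-0.0418,0,0,0,0,0.6],[-0.004,-0.0418,0,0,0,0,0.6],[-0.004,-0.0418,0,0,0,0,0.6],[-0.004,-0.0418,0,0,0,0,0.6]]'
python3 -m handwheel '[[0.0094,-0.0438,0,0,0,-0.028,0.6],[0.0094,-0.0438,0,0,0,0,0.6],[0.0094,-0.0438,0,0,0,0,0.6],[0.0094,-0.0438,0,0,0,0,0.6],[0.0094,-0.0438,0,0,0,0,0.6],[0.0094,-0.0438,0,0,0,0,0.6],[0.0094,-0.0438,0,0,0,0,0.6],[0,0,0,0,0,0,0.6]]'
python3 -c "
from h import *
st();go((526.3,-389,80,182.2))"
```

```text
time_s: 24.25
tool_pos: [577.3, -82.6, 269.9]
orientation: [-0.005, 1.0, 0.0, -0.001]
ft_force: [1.1, -0.2, 0.1]
opening: 0.6
grip_force: 0.0
time_s: 25.05
tool_pos: [519.3, -396.0, 268.6]
orientation: [-0.015, 1.0, 0.0, -0.002]
ft_force: [-0.2, -0.2, 0.2]
opening: 0.603
grip_force: 0.0
t25.05 tcp [ 519.3 -396.   268.6] xaxis yaw -178.26 z [-0.003 -0.    -1.   ] F [-0.2 -0.2  0.2] op 0.603 g 0.0
shift [-0.0078  0.0068  0.1886]  rows 4 each [-0.002   0.0017  0.0471]  turn [ 0.0001 -0.0033 -0.008 ] rows 1 each [ 0.0001 -0.0033 -0.008 ]
```

```bash
python3 -m handwheel '[[-0.0018,0.0017,0.04,0,0,-0.008,0.55],[-0.0018,0.0017,0.045,0,0,0,0.55],[-0.0018,0.0017,0.045,0,0,0,0.55],[-0.0018,0.0017,0.045,0,0,0,0.55],[0,0,0.015,0,0,0,0.55],[0,0,0,0,0,0,0.55]]'
python3 -c "
from h import *
st();go((526.3,-389,27,182.2))"
```

```text
time_s: 25.65
tool_pos: [528.3, -381.1, 78.8]
orientation: [-0.023, 1.0, 0.002, -0.002]
ft_force: [0.3, 0.7, -0.4]
opening: 0.551
grip_force: 0.0
t25.65 tcp [ 528.3 -381.1   78.8] xaxis yaw -177.31 z [-0.004  0.003 -1.   ] F [ 0.3  0.7 -0.4] op 0.551 g 0.0
shift [ 0.0022 -0.0079  0.0518]  rows 2 each [ 0.0011 -0.004   0.0259]  turn [ 0.0031 -0.0035  0.0086] rows 1 each [ 0.0031 -0.0035  0.0086]
```

```bash
python3 -m handwheel '[[0,0,0,0,0,0,0.55],[0.001,-0.004,0.01,0,0,0,0.55],[0.001,-0.004,0.01,0,0,0,0.55],[0,0,0,0,0,0,0.55],[0,0,0,0,0,0,0.55]]'
python3 -c "
from h import *
st();go((526.3,-389,27,182.2))"
```

```text
time_s: 26.15
tool_pos: [527.8, -390.5, 61.3]
orientation: [-0.023, 1.0, 0.0, -0.0]
ft_force: [-0.8, -0.0, 0.0]
opening: 0.553
grip_force: 0.0
t26.15 tcp [ 527.8 -390.5   61.3] xaxis yaw -177.36 z [-0.  0. -1.] F [-0.8 -0.   0. ] op 0.553 g 0.0
shift [0.0014 0.0016 0.0343]  rows 1 each [0.0014 0.0016 0.0343]  turn [ 0.0001 -0.0001  0.0076] rows 1 each [ 0.0001 -0.0001  0.0076]
```

```bash
python3 -m handwheel '[[0.001,0.0015,0.015,0,0,0,0.55],[0,0,0.014,0,0,0,0.55],[0,0,0.005,0,0,0,0.55],[0,0,0,0,0,0,0.55],[0,0,0,0,0,0,0.3],[0,0,0,0,0,0,0.3],[0,0,0,0,0,0,0.3]]' 30
python3 -m handwheel '[[0,0,0,0,0,0,0.3]]'
```

```text
time_s: 26.85
tool_pos: [527.0, -389.0, 27.7]
orientation: [-0.023, 1.0, -0.0, 0.0]
ft_force: [0.2, -0.6, 0.1]
opening: 0.42
grip_force: 30.0
time_s: 26.95
tool_pos: [527.0, -389.0, 27.6]
orientation: [-0.023, 1.0, -0.0, 0.0]
ft_force: [0.4, 0.3, 0.7]
opening: 0.417
grip_force: 30.0
```

Gripped (TCP 21.6 above the underside). Lifting and carrying it to station 2.

```bash
python3 -m handwheel '[[0,0,-0.02,0,0,0,0.3],[0,0,-0.045,0,0,0,0.3],[0,0,-0.05,0,0,0,0.3],[0,0,-0.05,0,0,0,0.3],[0,0,-0.03,0,0,0,0.3],[0,0,0,0,0,0,0.3]]'
python3 -c "
from h import *
s=st();go((580,-80,220),(*eng(-90,27.5),220,180.56))"
```

```text
time_s: 27.55
tool_pos: [528.7, -389.7, 227.5]
orientation: [-0.023, 1.0, -0.002, 0.003]
ft_force: [0.8, -0.8, -0.3]
opening: 0.42
grip_force: 30.0
t27.55 tcp [ 528.7 -389.7  227.5] xaxis yaw -177.35 z [ 0.006 -0.004 -1.   ] F [ 0.8 -0.8 -0.3] op 0.42 g 30.0
shift [-0.0655  0.3071  0.0065]  rows 7 each [-0.0094  0.0439  0.0009]
shift [ 0.0266  0.3256 -0.0017]  rows 7 each [ 0.0038  0.0465 -0.0002]  turn [-0.0045  0.0056  0.0365] rows 1 each [-0.0045  0.0056  0.0365]
```

```bash
python3 -m handwheel '[[-0.0094,0.0439,0,0,0,0,0.3],[-0.0094,0.0439,0,0,0,0,0.3],[-0.0094,0.0439,0,0,0,0,0.3],[-0.0094,0.0439,0,0,0,0,0.3],[-0.0094,0.0439,0,0,0,0,0.3],[-0.0094,0.0439,0,0,0,0,0.3],[-0.0094,0.0439,0,0,0,0,0.3]]'
python3 -m handwheel '[[0.0038,0.0465,0,0,0,0,0.3],[0.0038,0.0465,0,0,0,0,0.3],[0.0038,0.0465,0,0,0,0,0.3],[0.0038,0.0465,0,0,0,0,0.3],[0.0038,0.0465,0,0,0,0,0.3],[0.0038,0.0465,0,0,0,0,0.3],[0.0038,0.0465,0,0,0,0.0365,0.3],[0,0,0,0,0,0,0.3]]'
python3 -m handwheel '[[0,0,0,0,0,0,0.3],[0,0,0,0,0,0,0.3]]'
python3 -c "
from h import *
import pickle
s=st();go((*eng(-90,27.5),75,180.56));d=snapshot('wrist');cv2.imwrite('pics/w7.png',d['image'][:,:,::-1]);pickle.dump((s,d),open('w7.pkl','wb'))
g=cv2.cvtColor(d['image'],cv2.COLOR_RGB2HSV);m=((g[...,0]<14)&(g[...,1]>90)&(g[...,2]<160)).astype(np.uint8);m[:, :230]=0;m[:,400:]=0
for r in range(80,180,10): x=np.where(m[r])[0];print(r,(x.min(),x.max(),len(x)) if len(x) else None)"
```

```text
time_s: 28.25
tool_pos: [577.9, -77.2, 221.8]
orientation: [-0.023, 1.0, -0.0, -0.0]
ft_force: [0.6, 0.1, -1.3]
opening: 0.421
grip_force: 30.0
time_s: 29.05
tool_pos: [533.9, 252.1, 222.2]
orientation: [-0.008, 1.0, 0.001, -0.0]
ft_force: [-0.2, -0.7, -0.6]
opening: 0.422
grip_force: 30.0
time_s: 29.25
tool_pos: [536.7, 244.0, 221.7]
orientation: [-0.005, 1.0, -0.0, -0.0]
ft_force: [-0.3, 1.1, -1.1]
opening: 0.42
grip_force: 30.0
t29.25 tcp [536.7 244.  221.7] xaxis yaw -179.47 z [-0.001 -0.001 -1.   ] F [-0.3  1.1 -1.1] op 0.42 g 30.0
shift [-1.700e-03  1.000e-04  1.467e-01]  rows 4 each [-0.0004  0.      0.0367]  turn [-0.0007 -0.0006 -0.0005] rows 1 each [-0.0007 -0.0006 -0.0005]
80 None
90 None
100 None
110 (np.int64(272), np.int64(356), 85)
120 (np.int64(230), np.int64(356), 109)
130 (np.int64(230), np.int64(356), 110)
140 (np.int64(230), np.int64(355), 109)
150 (np.int64(230), np.int64(355), 109)
160 (np.int64(230), np.int64(355), 110)
170 (np.int64(230), np.int64(354), 109)
```

```bash
python3 -m handwheel '[[0,0,0.04,0,0,0,0.3],[-0.001,0,0.045,0,0,0,0.3],[0,0,0.035,0,0,0,0.3],[-0.001,0,0.022,0,0,0,0.3],[0,0,0.005,0,0,0,0.3],[0,0,0,0,0,0,0.3],[0,0,0,0,0,0,0.3]]'
python3 -c "
from h import *
s=st();go((*eng(-85,27.5),67,180.56))"
```

```text
time_s: 30.0
tool_pos: [539.4, 245.0, 76.6]
orientation: [-0.005, 1.0, 0.0, 0.001]
ft_force: [0.1, -0.6, -0.7]
opening: 0.421
grip_force: 30.0
t30.00 tcp [539.4 245.   76.6] xaxis yaw -179.48 z [ 0.001  0.001 -1.   ] F [ 0.1 -0.6 -0.7] op 0.421 g 30.0
shift [-0.0039 -0.001   0.0096]  rows 1 each [-0.0039 -0.001   0.0096]  turn [ 0.0006  0.0015 -0.0007] rows 1 each [ 0.0006  0.0015 -0.0007]
```

```bash
python3 -m handwheel '[[0,-0.001,0.005,0,0,0,0.3],[-0.002,0,0.004,0,0,0,0.3],[-0.003,0,0,0,0,0,0.3],[-0.002,0,0,0,0,0,0.3],[0,0,0,0,0,0,0.3]]'
python3 -m handwheel '[[-0.001,0,0,0,0,0,0.3],[-0.001,0,0,0,0,0,0.3],[0,0,0,0,0,0,0.3]]'
```

```text
time_s: 30.5
tool_pos: [546.2, 244.2, 66.5]
orientation: [-0.005, 1.0, 0.0, 0.0]
ft_force: [0.1, -0.4, 1.0]
opening: 0.418
grip_force: 30.0
time_s: 30.8
tool_pos: [547.6, 244.3, 66.4]
orientation: [-0.005, 1.0, 0.0, -0.0]
ft_force: [-2.4, 0.5, 3.6]
opening: 0.422
grip_force: 30.0
```

```bash
python3 -m handwheel '[[-0.001,0,0,0,0,0,0.3],[-0.001,0,0,0,0,0,0.3],[0,0,0,0,0,0,0.3]]'
python3 -m handwheel '[[-0.001,0,0,0,0,0,0.3],[0,0,0,0,0,0,0.3]]'
```

```text
time_s: 31.1
tool_pos: [549.6, 244.4, 66.4]
orientation: [-0.005, 1.0, 0.0, -0.0]
ft_force: [-2.8, 0.0, 5.5]
opening: 0.421
grip_force: 30.0
time_s: 31.3
tool_pos: [549.7, 244.4, 66.4]
orientation: [-0.005, 1.0, -0.0, -0.001]
ft_force: [-8.9, -1.1, 10.8]
opening: 0.423
grip_force: 30.0
```

```bash
python3 -m handwheel '[[-0.001,0,0,0,0,0,0.3],[0,0,0,0,0,0,0.3],[0.0015,0,0,0,0,0,0.3],[0,0,0,0,0,0,0.55],[0,0,0,0,0,0,0.55],[0,0,0,0,0,0,0.55],[0,0,-0.03,0,0,0,0.55]]'
python3 -m handwheel '[[0,0,-0.048,0,0,0,0.55],[0,0,-0.048,0,0,0,0.55],[0,0,-0.048,0,0,0,0.55],[0,0,-0.03,0,0,0,0.55],[0,0,0,0,0,0,0.55],[0,0,0,0,0,0,0.55]]'
python3 -c "
from h import *
import pickle
s=st();go((430,-130,260,84));d=snapshot('wrist');pickle.dump((s,d),open('w8.pkl','wb'));a=d['image'][70:240,180:420,::-1]
t=snapshot('top')['image'][190:290,220:420,::-1]
cv2.imwrite('pics/w8.png',np.vstack([cv2.resize(a,(560,397),interpolation=cv2.INTER_CUBIC),cv2.resize(t,(560,200))[:,:]]))"
```

```text
time_s: 32.0
tool_pos: [548.6, 243.1, 93.6]
orientation: [-0.005, 1.0, -0.001, -0.002]
ft_force: [0.2, 0.6, -0.4]
opening: 0.549
grip_force: 0.0
time_s: 32.6
tool_pos: [550.4, 244.0, 270.5]
orientation: [-0.005, 1.0, 0.0, 0.001]
ft_force: [-0.6, 0.1, -0.3]
opening: 0.547
grip_force: 0.0
t32.60 tcp [550.4 244.  270.5] xaxis yaw -179.46 z [ 0.001  0.    -1.   ] F [-0.6  0.1 -0.3] op 0.547 g 0.0
shift [ 0.1239 -0.3729  0.0104]  rows 9 each [ 0.0138 -0.0414  0.0012]  turn [9.000e-04 8.000e-04 1.685e+00] rows 12 each [1.000e-04 1.000e-04 1.404e-01]
```

View pics/w8.png

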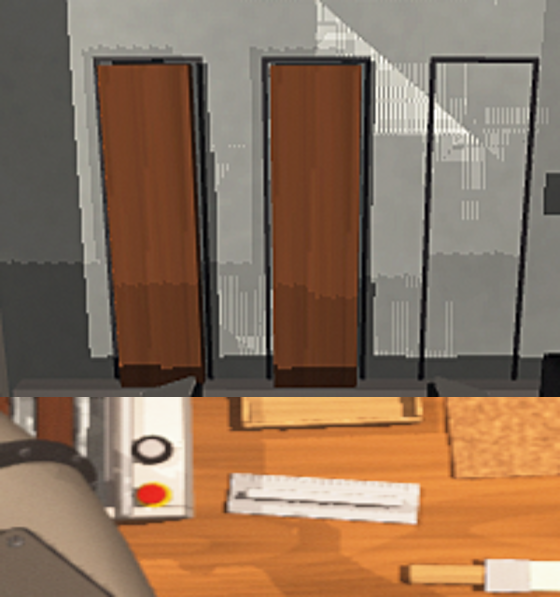

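Both blanks are inside stations 3 and 2, with their ends at the stop. The straightedge is unmoved at about (400,-137), yaw -6°. Next I go to it and grip the rib about 20 mm to the right of its middle to stay in reach.

```bash
python3 -m handwheel '[[0.0138,-0.0414,0,0,0,0,0.4],[0.0138,-0.0414,0,0,0,0,0.4],[0.0138,-0.0414,0,0,0,0,0.4],[0.0138,-0.0414,0,0,0,0,0.4],[0.0138,-0.0414,0,0,0,0,0.4],[0.0138,-0.0414,0,0,0,0,0.4],[0.0138,-0.0414,0,0,0,0,0.4],[0.0138,-0.0414,0,0,0,0,0.4]]'
python3 -m handwheel '[[0.0138,-0.0414,0,0,0,0,0.4],[0,0,0,0,0,0.1404,0.4],[0,0,0,0,0,0.1404,0.4],[0,0,0,0,0,0.1404,0.4],[0,0,0,0,0,0.1404,0.4],[0,0,0,0,0,0.1404,0.4],[0,0,0,0,0,0.1404,0.4],[0,0,0,0,0,0.1404,0.4]]'
python3 -m handwheel '[[0,0,0,0,0,0.1404,0.4],[0,0,0,0,0,0.1404,0.4],[0,0,0,0,0,0.1404,0.4],[0,0,0,0,0,0.1404,0.4],[0,0,0,0,0,0.1404,0.4],[0,0,0,0,0,0,0.4],[0,0,0,0,0,0,0.4]]'
python3 -c "
from h import *
import pickle
s=st();d=snapshot('wrist');pickle.dump((s,d),open('w9.pkl','wb'));cv2.imwrite('pics/w9.png',d['image'][:,:,::-1])"
```

```text
time_s: 33.5
tool_pos: [441.6, -89.8, 269.3]
orientation: [-0.005, 1.0, 0.0, -0.001]
ft_force: [0.6, -0.1, 0.2]
opening: 0.401
grip_force: 0.0
time_s: 34.3
tool_pos: [429.1, -129.5, 269.1]
orientation: [0.47, 0.883, -0.0, -0.001]
ft_force: [0.0, 0.5, 0.8]
opening: 0.402
grip_force: 0.0
time_s: 35.0
tool_pos: [429.3, -129.6, 269.6]
orientation: [0.741, 0.671, -0.0, -0.001]
ft_force: [-1.0, -0.6, 0.3]
opening: 0.401
grip_force: 0.0
t35.00 tcp [ 429.3 -129.6  269.6] xaxis yaw 84.3 z [-0.001  0.001 -1.   ] F [-1.  -0.6  0.3] op 0.401 g 0.0
```

View pics/w9.png

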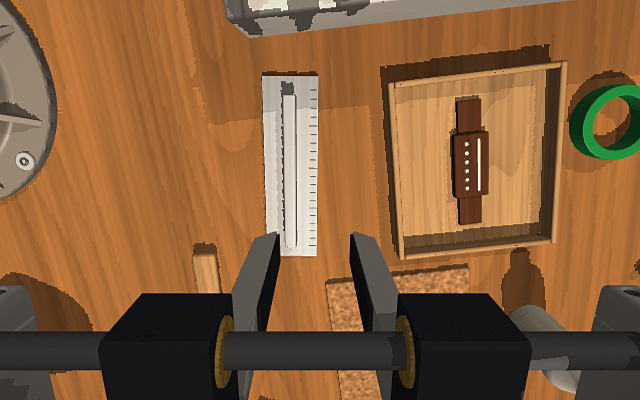

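w9 shows the straightedge base corners at (263,75), (318,75), (317,256) and (267,256). The rib runs from about (289,95) to (292,248).

```bash
python3 - <<'E'
from h import *
import pickle
s,d=pickle.load(open('w9.pkl','rb'))
q=unproj(d,[(263,75),(318,75),(317,256),(267,256)],8,s);c=q.mean(0);v=q[0]+q[1]-q[2]-q[3];print(np.round(q,1),np.round(c,1),np.linalg.norm(v)/2,np.degrees(np.arctan2(v[1],v[0])))
r=unproj(d,[(289,95),(292,248)],30,s);print(r,np.degrees(np.arctan2(*(r[0]-r[1])[[1,0]])))
u=v/np.linalg.norm(v);g=c-20*u;print(g,np.hypot(*g[:2]));go((g[0],g[1],80,84.2),(g[0],g[1],31))
E
```

```text
[[ 382.7  -23.3    8. ]
 [ 444.1  -29.4    8. ]
 [ 421.6 -249.6    8. ]
 [ 357.5 -243.3    8. ]] [ 401.5 -136.4    8. ] 221.38314295623732 83.80935120405961
[[ 410.70588381  -47.77582546   30.        ]
 [ 393.28869254 -225.76382149   30.        ]] 84.41105905583775
[ 399.33226418 -156.27875723    8.        ] 428.8231653855326
shift [-0.0297 -0.0271  0.1897]  rows 5 each [-0.0059 -0.0054  0.0379]  turn [-0.001  -0.0004  0.0015] rows 1 each [-0.001  -0.0004  0.0015]
shift [0.    0.    0.049]  rows 2 each [0.     0.     0.0245]
```

```bash
python3 -m handwheel '[[-0.0059,-0.0054,0.038,0,0,0,0.4],[-0.0059,-0.0054,0.038,0,0,0,0.4],[-0.0059,-0.0054,0.038,0,0,0,0.4],[-0.0059,-0.0054,0.038,0,0,0,0.4],[-0.0059,-0.0054,0.038,0,0,0,0.4],[0,0,0,0,0,0,0.4],[0,0,0,0,0,0,0.4]]'
python3 -c "
from h import *
s=st();go((399.4,-156.3,31,84.2))"
```

```text
time_s: 35.75
tool_pos: [399.9, -155.7, 80.7]
orientation: [0.742, 0.67, -0.0, -0.001]
ft_force: [1.2, 0.1, -0.2]
opening: 0.402
grip_force: 0.0
t35.75 tcp [ 399.9 -155.7   80.7] xaxis yaw 84.15 z [-0.001  0.001 -1.   ] F [ 1.2  0.1 -0.2] op 0.402 g 0.0
shift [-0.0007 -0.0004  0.0497]  rows 2 each [-0.0003 -0.0002  0.0249]  turn [-0.0011 -0.0009 -0.0008] rows 1 each [-0.0011 -0.0009 -0.0008]
```

```bash
python3 -m handwheel '[[0,0,0.025,0,0,0,0.4],[0,0,0.017,0,0,0,0.4],[0,0,0.006,0,0,0,0.4],[0,0,0,0,0,0,0.4],[0,0,0,0,0,0,0.05],[0,0,0,0,0,0,0.05],[0,0,0,0,0,0,0.05],[0,0,0,0,0,0,0.05]]' 45
python3 -m handwheel '[[0,0,0,0,0,0,0.05],[0,0,0,0,0,0,0.05]]'
python3 -c "
from h import *
s=st();p=s['tool_pos'];go((p[0],p[1],200),(500,-60,200,90.56),(500,120,200),(*eng(-195,-15),200))"
```

```text
time_s: 36.55
tool_pos: [399.7, -156.3, 32.8]
orientation: [0.743, 0.669, -0.0, 0.0]
ft_force: [-3.6, 1.0, 12.5]
opening: 0.145
grip_force: 45.0
time_s: 36.75
tool_pos: [399.7, -156.3, 32.8]
orientation: [0.743, 0.669, -0.0, 0.0]
ft_force: [-3.9, 0.3, 12.8]
opening: 0.149
grip_force: 45.0
t36.75 tcp [ 399.7 -156.3   32.8] xaxis yaw 84.03 z [-0. -0. -1.] F [-3.9  0.3 12.8] op 0.149 g 45.0
shift [-1.000e-04 -0.000e+00 -1.672e-01]  rows 4 each [-0.     -0.     -0.0418]
shift [ 1.062e-01  8.980e-02 -1.000e-04]  rows 3 each [ 0.0354  0.0299 -0.    ]  turn [-1.000e-04  5.000e-04 -1.139e-01] rows 1 each [-1.000e-04  5.000e-04 -1.139e-01]
shift [0.18   0.0018 0.    ]  rows 4 each [0.045  0.0004 0.    ]
shift [ 0.0811 -0.0655  0.    ]  rows 3 each [ 0.027  -0.0218  0.    ]
```

```bash
python3 -m handwheel '[[0,0,-0.03,0,0,0,0.05],[0,0,-0.04,0,0,0,0.05],[0,0,-0.05,0,0,0,0.05],[0,0,-0.05,0,0,0,0.05],[0,0,-0.03,0,0,0,0.05],[0,0,0,0,0,0,0.05]]'
python3 -m handwheel '[[0.0354,0.030,0,0,0,0,0.05],[0.0354,0.030,0,0,0,0,0.05],[0.0354,0.030,0,0,0,-0.1139,0.05],[0.045,0,0,0,0,0,0.05],[0.045,0,0,0,0,0,0.05],[0.045,0,0,0,0,0,0.05],[0.045,0,0,0,0,0,0.05],[0,0,0,0,0,0,0.05]]'
python3 -c "
from h import *
s=st();go((*eng(-196,-15),200,90.56))"
```

```text
time_s: 37.35
tool_pos: [401.5, -156.7, 236.2]
orientation: [0.743, 0.669, 0.001, 0.003]
ft_force: [-0.2, -0.4, -4.4]
opening: 0.143
grip_force: 45.0
time_s: 38.15
tool_pos: [497.1, 126.5, 231.5]
orientation: [0.701, 0.713, 0.001, -0.001]
ft_force: [0.2, -0.8, -2.0]
opening: 0.145
grip_force: 45.0
t38.15 tcp [497.1 126.5 231.5] xaxis yaw 91.01 z [-0.001  0.003 -1.   ] F [ 0.2 -0.8 -2. ] op 0.145 g 45.0
shift [ 0.0751 -0.063   0.0318]  rows 3 each [ 0.025  -0.021   0.0106]  turn [-0.001  -0.0026  0.0079] rows 1 each [-0.001  -0.0026  0.0079]
```

```bash
python3 -m handwheel '[[0.025,-0.021,0,0,0,0,0.05],[0.025,-0.021,0,0,0,0,0.05],[0.025,-0.021,0,0,0,0,0.05],[0,0,0,0,0,0,0.05],[0,0,0,0,0,0,0.05]]'
python3 -c "
from h import *
import pickle
s=st();go((*eng(-196,-15),85,90.56));d=snapshot('wrist');pickle.dump((s,d),open('w10.pkl','wb'));cv2.imwrite('pics/w10.png',d['image'][:,:,::-1])
g=cv2.cvtColor(d['image'],cv2.COLOR_RGB2HSV)
for r in (40,60,80,100,120,140,160): print(r,d['image'][r,230:420:10].sum(1).tolist())"
```

```text
time_s: 38.65
tool_pos: [434.2, 194.5, 231.5]
orientation: [0.703, 0.711, -0.0, -0.0]
ft_force: [1.1, 0.3, -3.5]
opening: 0.145
grip_force: 45.0
t38.65 tcp [434.2 194.5 231.5] xaxis yaw 90.65 z [-0.001 -0.    -1.   ] F [ 1.1  0.3 -3.5] op 0.145 g 45.0
shift [ 0.0061 -0.0012  0.1465]  rows 4 each [ 0.0015 -0.0003  0.0366]  turn [-0.0009  0.0005  0.0016] rows 1 each [-0.0009  0.0005  0.0016]
40 [395, 397, 371, 354, 369, 361, 369, 291, 377, 377, 282, 369, 362, 374, 380, 361, 429, 428, 421]
60 [667, 708, 324, 361, 373, 274, 281, 280, 384, 378, 308, 369, 361, 705, 352, 407, 429, 424, 423]
80 [586, 702, 246, 361, 371, 278, 285, 272, 379, 380, 342, 369, 362, 702, 712, 430, 436, 427, 422]
100 [250, 709, 294, 361, 371, 277, 288, 270, 381, 378, 338, 367, 362, 383, 372, 266, 258, 253, 262]
120 [332, 710, 373, 366, 366, 280, 635, 266, 380, 378, 382, 361, 360, 707, 699, 206, 205, 206, 202]
140 [327, 652, 506, 362, 364, 275, 281, 249, 377, 380, 380, 361, 362, 381, 372, 210, 209, 209, 205]
160 [352, 660, 592, 364, 363, 283, 282, 349, 713, 377, 377, 358, 361, 755, 753, 683, 517, 676, 517]
```

```bash
python3 -m handwheel '[[0.0015,0,0.035,0,0,0,0.05],[0.0015,0,0.037,0,0,0,0.05],[0.0015,0,0.037,0,0,0,0.05],[0.0015,0,0.03,0,0,0,0.05],[0,0,0,0,0,0,0.05],[0,0,0,0,0,0,0.05]]'
python3 -c "
from h import *
s=st();go((*eng(-194,-15),78.5,90.56))"
```

```text
time_s: 39.3
tool_pos: [434.8, 200.3, 93.4]
orientation: [0.704, 0.71, -0.0, -0.001]
ft_force: [0.2, 0.5, -2.4]
opening: 0.148
grip_force: 45.0
t39.30 tcp [434.8 200.3  93.4] xaxis yaw 90.54 z [-0.001  0.    -1.   ] F [ 0.2  0.5 -2.4] op 0.148 g 45.0
shift [ 0.0002 -0.0001  0.0149]  rows 1 each [ 0.0002 -0.0001  0.0149]  turn [-0.0015 -0.0001 -0.0003] rows 1 each [-0.0015 -0.0001 -0.0003]
```

```bash
python3 -m handwheel '[[0,-0.001,0.008,0,0,0,0.05],[0,0,0.005,0,0,0,0.05],[0,0,0.002,0,0,0,0.05],[0,0,0,0,0,0,0.05]]'
python3 -m handwheel '[[0,0.003,0.0005,0,0,0,0.05],[0,0.002,0,0,0,0,0.05],[0,0,0,0,0,0,0.05]]'
```

```text
time_s: 39.7
tool_pos: [433.8, 200.4, 78.5]
orientation: [0.704, 0.711, 0.0, 0.0]
ft_force: [0.1, 0.3, -3.1]
opening: 0.142
grip_force: 45.0
time_s: 40.0
tool_pos: [439.2, 200.6, 78.0]
orientation: [0.704, 0.71, 0.0, 0.0]
ft_force: [0.1, -0.6, -3.2]
opening: 0.143
grip_force: 45.0
```

```bash
python3 -m handwheel '[[0,0,0.001,0,0,0,0.05],[0,0,0.0005,0,0,0,0.05],[0,0,0,0,0,0,0.05]]'
python3 -m handwheel '[[0,0.001,0,0,0,0,0.05],[0,0.001,0,0,0,0,0.05],[0,0,0,0,0,0,0.05]]'
python3 -m handwheel '[[0,0.001,0,0,0,0,0.05],[0,0,0,0,0,0,0.05]]'
```

```text
time_s: 40.3
tool_pos: [439.1, 200.7, 77.8]
orientation: [0.704, 0.711, 0.0, 0.001]
ft_force: [-8.7, -7.1, 36.9]
opening: 0.145
grip_force: 45.0
time_s: 40.6
tool_pos: [439.2, 200.7, 77.7]
orientation: [0.703, 0.711, -0.001, 0.0]
ft_force: [-24.1, -7.9, 51.5]
opening: 0.147
grip_force: 45.0
time_s: 40.8
tool_pos: [439.3, 200.8, 77.7]
orientation: [0.703, 0.711, -0.002, -0.0]
ft_force: [-30.2, -7.3, 58.2]
opening: 0.145
grip_force: 45.0
```

```bash
python3 -m handwheel '[[0,0,-0.001,0,0,0,0.05],[0,0,0,0,0,0,0.05]]'
python3 -m handwheel '[[0,0,-0.0005,0,0,0,0.05],[0,0,0,0,0,0,0.05]]'
```

```text
time_s: 41.0
tool_pos: [441.5, 200.9, 77.8]
orientation: [0.703, 0.711, 0.0, 0.0]
ft_force: [-7.7, -0.8, 17.4]
opening: 0.145
grip_force: 45.0
time_s: 41.2
tool_pos: [441.5, 200.7, 77.8]
orientation: [0.704, 0.711, -0.0, -0.0]
ft_force: [-3.5, 0.4, 4.8]
opening: 0.141
grip_force: 45.0
```

```bash
python3 -m handwheel '[[0,0.001,0,0,0,0,0.05],[0,0,0,0,0,0,0.05]]'
python3 -m handwheel '[[0,0.001,0,0,0,0,0.05],[0,0,0,0,0,0,0.05]]'
```

```text
time_s: 41.4
tool_pos: [441.6, 200.8, 77.8]
orientation: [0.703, 0.711, -0.001, -0.0]
ft_force: [-12.6, -0.0, 12.5]
opening: 0.147
grip_force: 45.0
time_s: 41.6
tool_pos: [441.7, 200.7, 77.8]
orientation: [0.703, 0.711, -0.002, -0.001]
ft_force: [-18.5, -0.1, 20.0]
opening: 0.141
grip_force: 45.0
```

Contact with the blanks at x 441.7 (predicted 441.8). I'll ease off, release, lift and inspect with the last picture.

```bash
python3 -m handwheel '[[0,-0.0013,-0.0002,0,0,0,0.05],[0,0,0,0,0,0,0.05],[0,0,0,0,0,0,0.2],[0,0,0,0,0,0,0.35],[0,0,0,0,0,0,0.4],[0,0,-0.03,0,0,0,0.4],[0,0,-0.048,0,0,0,0.4],[0,0,-0.048,0,0,0,0.4]]'
python3 -m handwheel '[[0,0,-0.048,0,0,0,0.5],[0,0,-0.048,0,0,0,0.5],[0.02,0.03,0,0,0,0,0.5],[0.02,0.03,0,0,0,0,0.5],[0.02,0.02,0,0,0,0,0.5],[0,0,0,0,0,0,0.5],[0,0,0,0,0,0,0.5]]'
python3 -c "
from h import *
import pickle
s=st();d=snapshot('wrist');pickle.dump((s,d),open('w11.pkl','wb'));a=d['image'][0:330,160:600,::-1];cv2.imwrite('pics/w11.png',cv2.resize(a,(800,600),interpolation=cv2.INTER_CUBIC))
t=snapshot('top');cv2.imwrite('pics/top11.png',t['image'][:,:,::-1])"
```

```text
time_s: 42.4
tool_pos: [441.9, 200.6, 205.2]
orientation: [0.703, 0.711, -0.0, -0.001]
ft_force: [1.9, -0.4, 1.0]
opening: 0.399
grip_force: 0.0
time_s: 43.1
tool_pos: [521.6, 261.7, 299.5]
orientation: [0.703, 0.711, -0.0, -0.001]
ft_force: [-0.6, -0.0, 0.4]
opening: 0.5
grip_force: 0.0
t43.10 tcp [521.6 261.7 299.5] xaxis yaw 90.61 z [-0.001  0.    -1.   ] F [-0.6 -0.   0.4] op 0.5 g 0.0
```

View pics/w11.png

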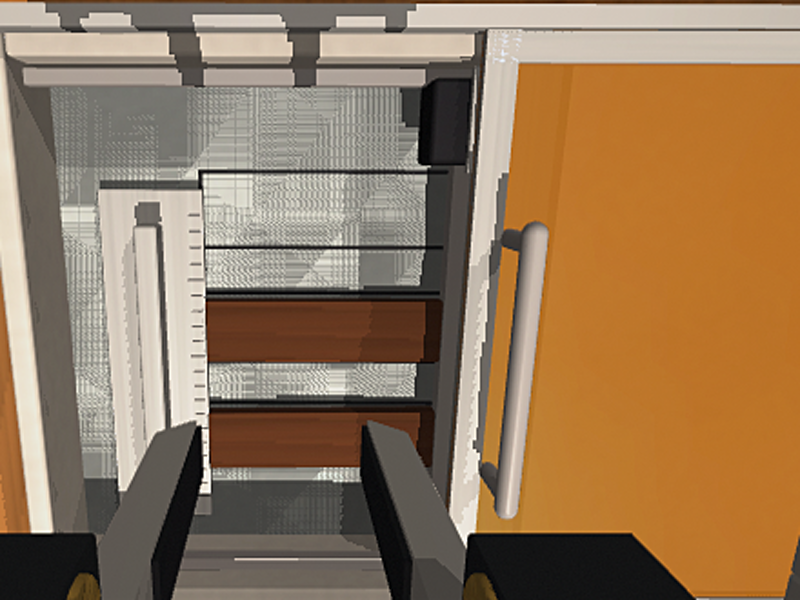

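The straightedge lies flush against both blank ends, its edge running from (203,190) to (210,495) along the blanks' ends at x≈206–210. Now I'll close the guard by its handle.

```bash
python3 -c "
from h import *
go((638,245,230,90.56))"
python3 -m handwheel '[[-0.004,0.029,0.017,0,0,0,0.5],[-0.004,0.029,0.017,0,0,0,0.5],[-0.004,0.029,0.017,0,0,0,0.5],[-0.004,0.029,0.017,0,0,0,0.5],[0,0,0,0,0,0,0.5],[0,0,0,0,0,0,0.5]]'
python3 -c "
from h import *
st();go((638,245,155,90.56))"
```

```text
shift [-0.017   0.1165  0.07  ]  rows 3 each [-0.0057  0.0388  0.0233]  turn [0.     0.0005 0.0002] rows 1 each [0.     0.0005 0.0002]
time_s: 43.8
tool_pos: [637.7, 245.8, 231.8]
orientation: [0.704, 0.71, -0.0, -0.0]
ft_force: [-0.3, 1.1, 0.6]
opening: 0.503
grip_force: 0.0
t43.80 tcp [637.7 245.8 231.8] xaxis yaw 90.52 z [-0.001 -0.    -1.   ] F [-0.3  1.1  0.6] op 0.503 g 0.0
shift [-0.0008  0.0004  0.0768]  rows 2 each [-0.0004  0.0002  0.0384]  turn [-0.0008  0.0001 -0.0007] rows 1 each [-0.0008  0.0001 -0.0007]
```

```bash
python3 -m handwheel '[[0,0,0.038,0,0,0,0.5],[0,0,0.038,0,0,0,0.5],[0,0,0,0,0,0,0.5],[0,0,0,0,0,0,0.05],[0,0,0,0,0,0,0.05],[0,0,0,0,0,0,0.05],[0,0,0,0,0,0,0.05],[0,0,0,0,0,0,0.05]]' 30
python3 -m handwheel '[[0,-0.022,0,0,0,0,0.05],[0,-0.022,0,0,0,0,0.05],[0,-0.022,0,0,0,0,0.05],[0,-0.022,0,0,0,0,0.05],[0,-0.022,0,0,0,0,0.05],[0,-0.022,0,0,0,0,0.05],[0,-0.022,0,0,0,0,0.05],[0,-0.022,0,0,0,0,0.05]]'
python3 -m handwheel '[[0,-0.022,0,0,0,0,0.05],[0,-0.022,0,0,0,0,0.05],[0,-0.012,0,0,0,0,0.05],[0,-0.005,0,0,0,0,0.05],[0,0,0,0,0,0,0.05],[0,0,0,0,0,0,0.05]]'
```

```text
time_s: 44.6
tool_pos: [638.3, 246.6, 156.8]
orientation: [0.704, 0.711, 0.0, 0.0]
ft_force: [-1.0, -0.4, 7.7]
opening: 0.118
grip_force: 30.0
time_s: 45.4
tool_pos: [462.2, 245.2, 156.8]
orientation: [0.704, 0.71, 0.001, 0.0]
ft_force: [4.8, 1.8, 5.5]
opening: 0.117
grip_force: 30.0
time_s: 46.0
tool_pos: [401.3, 244.7, 156.7]
orientation: [0.704, 0.711, 0.0, 0.0]
ft_force: [-2.5, -0.3, 12.5]
opening: 0.12
grip_force: 30.0
```

```bash
python3 -m handwheel '[[0,-0.002,0,0,0,0,0.05],[0,-0.002,0,0,0,0,0.05],[0,0,0,0,0,0,0.05]]'
python3 -m handwheel '[[0,-0.001,0,0,0,0,0.05],[0,0,0,0,0,0,0.05]]'
```

```text
time_s: 46.3
tool_pos: [398.3, 244.7, 156.8]
orientation: [0.704, 0.71, 0.001, 0.0]
ft_force: [4.2, 0.9, 8.5]
opening: 0.117
grip_force: 30.0
time_s: 46.5
tool_pos: [398.2, 244.7, 156.8]
orientation: [0.704, 0.71, 0.002, 0.001]
ft_force: [10.4, 2.1, 1.3]
opening: 0.115
grip_force: 30.0
```

```bash
python3 -m handwheel '[[0,-0.001,0,0,0,0,0.05],[0,0,0,0,0,0,0.05],[0,0.002,0,0,0,0,0.05],[0,0,0,0,0,0,0.4],[0,0,0,0,0,0,0.5],[0,0,0,0,0,0,0.5],[0,0,-0.03,0,0,0,0.5],[0,0,-0.045,0,0,0,0.4]]'
python3 -m handwheel '[[0,0,-0.02,0,0,0,0],[0,0,0,0,0,0,0],[0,0,0,0,0,0,0],[0,0,0,0,0,0,0]]'
python3 -c "
from h import *
import pickle
s,d=pickle.load(open('w2.pkl','rb'));
for z in (120,125,130): print(unproj(d,[(159,91)],z,s))
t=snapshot('top');cv2.imwrite('pics/top12.png',t['image'][:,:,::-1])
for z in (120,130): print(unproj(t,[(432/3.3333+145,452/3.3333+80)],z))
print(eng(-160,-168));st();go((*eng(-160,-168),220),(*eng(-160,-168),150))"
```

```text
time_s: 47.3
tool_pos: [395.6, 243.4, 230.2]
orientation: [0.703, 0.711, -0.002, -0.001]
ft_force: [1.4, -0.0, 1.3]
opening: 0.411
grip_force: 0.0
time_s: 47.7
tool_pos: [396.5, 243.7, 250.0]
orientation: [0.704, 0.711, -0.001, -0.0]
ft_force: [-0.5, -0.2, -1.0]
opening: 0.096
grip_force: 0.0
[[469.91304535  44.07047003 120.        ]]
[[469.93244541  46.15849701 125.        ]]
[[469.95184546  48.24652399 130.        ]]
[[470.66239887  46.33913793 120.        ]]
[[469.27948073  44.95747108 130.        ]]
[470.2496218   47.84423418]
t47.75 tcp [396.5 243.8 250. ] xaxis yaw 90.57 z [-0.002 -0.001 -1.   ] F [ 0.1  0.3 -0.3] op 0.055 g 0.0
shift [-0.1966  0.0718  0.03  ]  rows 5 each [-0.0393  0.0144  0.006 ]
shift [0.     0.0001 0.07  ]  rows 2 each [0.     0.0001 0.035 ]
```

```bash
python3 -m handwheel '[[-0.0393,0.0144,0,0,0,0,0],[-0.0393,0.0144,0,0,0,0,0],[-0.0393,0.0144,0,0,0,0,0],[-0.0393,0.0144,0,0,0,0,0],[-0.0393,0.0144,0,0,0,0,0],[0,0,0,0,0,0,0],[0,0,0,0,0,0,0]]'
python3 -c "
from h import *
s=st();go((470,47.4,150,90.56));d=snapshot('wrist');t=snapshot('top')
h=proj(t,[[*eng(-230,27.5),156],[*eng(-230,-42),156],[*eng(-230,97),156]]);print(h);i=t['image']
for x,y in h[1:]: print([i[int(round(y))+k,int(round(x))].tolist() for k in range(-6,7)])"
```

```text
time_s: 48.45
tool_pos: [470.6, 47.7, 250.0]
orientation: [0.704, 0.71, -0.0, -0.001]
ft_force: [-0.3, 1.3, -0.5]
opening: 0.003
grip_force: 0.0
t48.45 tcp [470.6  47.7 250. ] xaxis yaw 90.47 z [-0.002  0.001 -1.   ] F [-0.3  1.3 -0.5] op 0.003 g 0.0
shift [-0.0004 -0.0005  0.1   ]  rows 3 each [-0.0001 -0.0002  0.0333]  turn [-0.0018 -0.0007 -0.0016] rows 1 each [-0.0018 -0.0007 -0.0016]
[[204.79940905 240.57282749]
 [228.89438362 239.73051253]
 [180.71591978 241.41474096]]
[[152, 129, 108], [148, 125, 103], [150, 128, 107], [148, 124, 103], [146, 123, 105], [145, 124, 100], [147, 124, 103], [147, 125, 104], [148, 125, 103], [145, 123, 104], [145, 123, 102], [147, 126, 104], [147, 123, 103]]
[[195, 106, 30], [195, 107, 32], [195, 105, 29], [198, 104, 28], [162, 97, 53], [125, 101, 89], [118, 102, 96], [103, 89, 80], [103, 76, 64], [120, 103, 95], [125, 114, 104], [127, 112, 100], [130, 116, 105]]
```

```bash
python3 -m handwheel '[[0,0,0.035,0,0,0,0],[0,0,0.035,0,0,0,0],[0,0,0.028,0,0,0,0],[0,0,0,0,0,0,0],[0,0,0,0,0,0,0]]'
python3 -m handwheel '[[0,0,0.003,0,0,0,0],[0,0,0.003,0,0,0,0],[0,0,0,0,0,0,0]]'
```

```text
time_s: 49.05
tool_pos: [470.8, 49.5, 153.5]
orientation: [0.703, 0.711, -0.0, -0.0]
ft_force: [0.7, -0.7, 0.1]
opening: 0.004
grip_force: 0.0
time_s: 49.35
tool_pos: [471.5, 48.5, 147.7]
orientation: [0.704, 0.711, 0.001, 0.001]
ft_force: [1.4, 0.9, 2.1]
opening: 0.003
grip_force: 1.1
```

```bash
python3 -m handwheel '[[0,0,0.002,0,0,0,0],[0,0,0.001,0,0,0,0],[0,0,0,0,0,0,0]]'
python3 -m handwheel '[[0,0,0.001,0,0,0,0],[0,0,0.001,0,0,0,0],[0,0,0,0,0,0,0]]'
```

```text
time_s: 49.65
tool_pos: [471.4, 48.5, 144.3]
orientation: [0.704, 0.711, 0.0, 0.0]
ft_force: [3.2, 0.6, 4.1]
opening: 0.005
grip_force: 2.1
time_s: 49.95
tool_pos: [471.5, 48.5, 142.9]
orientation: [0.704, 0.711, 0.0, 0.001]
ft_force: [-2.4, -1.1, 22.5]
opening: 0.006
grip_force: 11.4
```

The button bottomed out (22 N). I'll lift clear and check numerically that nothing has shifted.

```bash
python3 -m handwheel '[[0,0,-0.02,0,0,0,0],[0,0,-0.045,0,0,0,0],[0,0,-0.045,0,0,0,0],[0,0,-0.045,0,0,0,0],[0,0,0,0,0,0,0]]'
python3 -m handwheel '[[-0.045,0,0,0,0,0,0],[-0.045,0,0,0,0,0,0],[-0.045,0,0,0,0,0,0],[-0.045,0,0,0,0,0,0],[-0.045,0,0,0,0,0,0],[0,0,0,0,0,0,0]]'
python3 - <<'E'
from h import *
st();d=snapshot('top');a=d['image'][:,:,::-1];cv2.imwrite('pics/top13.png',a)
def dk(im,box):
    x0,y0,x1,y1=box;g=im[y0:y1,x0:x1].max(2);m=g<95;ys,xs=np.where(m);return len(xs),(xs.mean()+x0,ys.mean()+y0) if len(xs) else None
R,c=campose(d)
br=proj(d,[[611.7,-148,18]])[0];print("bridge exp px",br)
for n in('top4','top11','top12','top13'):
    im=cv2.imread(f'pics/{n}.png');x,y=br.astype(int)
    print(n,dk(im,(x-25,y-18,x+25,y+18)))
# guard region through amber: expected outlines of straightedge and blanks
s=[proj(d,[[*eng(ex,ey),z]])[0] for ex,ey,z in((-187,5,53),(-80,27.5,57),(-80,-47.5,57),(-80,102,45),(-235,5,45),(-235,-115,45))]
for p in s: print(np.round(p,1),a[int(p[1]),int(p[0])].tolist())
print("col profile through blank2 x:",[a[int(q[1]),int(q[0])].sum() for q in (proj(d,[[*eng(x,27.5),50]])[0] for x in range(-230,0,10))])
print("col profile through blank3 x:",[a[int(q[1]),int(q[0])].sum() for q in (proj(d,[[*eng(x,-47.5),50]])[0] for x in range(-230,0,10))])
E
```

```text
time_s: 50.45
tool_pos: [472.4, 48.8, 301.7]
orientation: [0.704, 0.71, 0.002, 0.002]
ft_force: [0.1, -0.3, -0.9]
opening: 0.002
grip_force: 0.0
time_s: 51.05
tool_pos: [471.4, -182.5, 295.6]
orientation: [0.706, 0.708, -0.001, -0.001]
ft_force: [-0.5, 0.5, -0.9]
opening: 0.006
grip_force: 0.0
t51.05 tcp [ 471.4 -182.5  295.6] xaxis yaw 90.14 z [-0.003  0.    -1.   ] F [-0.5  0.5 -0.9] op 0.006 g 0.0
bridge exp px [336.86721317 176.3475783 ]
top4 (41, (np.float64(333.3658536585366), np.float64(181.390243902439)))
top11 (39, (np.float64(333.71794871794873), np.float64(181.46153846153845)))
top12 (46, (np.float64(333.1521739130435), np.float64(181.26086956521738)))
top13 (111, (np.float64(334.1621621621622), np.float64(174.03603603603602)))
[222.7 228.9] [40, 121, 208]
[215.8 195.8] [30, 99, 193]
[239.1 195. ] [26, 93, 188]
[194.  197.3] [32, 108, 195]
[223.1 244.3] [103, 114, 128]
[260.9 243. ] [107, 120, 133]
col profile through blank2 x: [np.uint64(258), np.uint64(308), np.uint64(369), np.uint64(355), np.uint64(364), np.uint64(361), np.uint64(356), np.uint64(368), np.uint64(294), np.uint64(305), np.uint64(306), np.uint64(306), np.uint64(315), np.uint64(326), np.uint64(318), np.uint64(315), np.uint64(315), np.uint64(308), np.uint64(309), np.uint64(315), np.uint64(321), np.uint64(323), np.uint64(323)]
col profile through blank3 x: [np.uint64(341), np.uint64(367), np.uint64(366), np.uint64(364), np.uint64(372), np.uint64(369), np.uint64(354), np.uint64(360), np.uint64(309), np.uint64(311), np.uint64(309), np.uint64(301), np.uint64(307), np.uint64(312), np.uint64(306), np.uint64(311), np.uint64(320), np.uint64(314), np.uint64(312), np.uint64(311), np.uint64(318), np.uint64(320), np.uint64(322)]
```

```bash
python3 -m handwheel '[[-0.045,0,0,0,0,0,0],[-0.045,0,0,0,0,0,0],[-0.045,0,0,0,0,0,0],[-0.045,0,0,0,0,0,0],[-0.045,0,0,0,0,0,0],[0,0,0,0,0,0,0],[0,0,0,0,0,0,0]]'
python3 - <<'E'
from h import *
d=snapshot('top');a=d['image'][:,:,::-1].copy();cv2.imwrite('pics/top14.png',a);b=cv2.imread('pics/top12.png')
for n,(x0,y0,x1,y1) in dict(tray=(305,150,365,205),guard=(155,155,265,250),tape=(310,118,340,145),glue=(395,130,420,160),brush=(365,268,430,290)).items():
    df=cv2.absdiff(a,b)[y0:y1,x0:x1].max(2);ys,xs=np.where(df>40);print(n,len(xs),(xs.min()+x0,xs.max()+x0,ys.min()+y0,ys.max()+y0) if len(xs) else '')
g=a[158:195,312:362].max(2)<95;ys,xs=np.where(g);print(len(xs),xs.mean()+312,ys.mean()+158)
E
```

```text
time_s: 51.8
tool_pos: [475.2, -401.1, 295.9]
orientation: [0.704, 0.71, 0.0, -0.001]
ft_force: [0.0, 0.4, 0.4]
opening: 0.006
grip_force: 0.0
tray 64 (np.int64(326), np.int64(353), np.int64(201), np.int64(204))
guard 1931 (np.int64(155), np.int64(198), np.int64(197), np.int64(249))
tape 0 
glue 0 
brush 0 
44 333.09090909090907 181.3181818181818
```

```bash
python3 -c "
from bench import ticket
print(ticket.close_job())"
```

```text
the job is handed in; nothing more can be done
None
```

The job is handed in: the one bridge lies flat in the tray, both blanks are against the stop in stations 2 and 3 with the straightedge flush across their near ends, the guard is shut, and the start button was pressed right down after that. The hand-in returned no verdict.

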